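Prop the sprung bar, uncap the pumps and fit their covers

TASK

Push the wooden wedge in between the post and the tab of the fixture's sprung retaining bar and leave it there to hold the bar open; then take the white transit caps off the pump housings, lay them on the bench knob up and clear of the fixture, and fit every metal cover plate that lies on the bench onto the housing of its own shape, both dowel pins through its holes, flush, and let go. Only when all covers are on, pull the wedge out so that the bar springs shut over them, and lay the wedge on the bench stud up, clear of the fixture; leave the other things where they are.

Things in the scene. Friction and masses are not known exactly. Their poses are not given: they have to be found in the camera images.
- fixture: Dark steel deck 150 mm (x) by 520 mm (y), 12 mm thick, fixed to the bench, spanning x -93..57, y -312..207 mm. Three pump housings stand on it at x = 0, y = -134, 0, 134 mm in any order. Origin: on the bench below the middle housing; +x away from the robot, +y left, z up. Two guide blocks at y = -67 and 67, x -87..-59 mm, 70 mm tall from the bench.
- latch (a joint): Sprung steel bar along fixture y, on the robot's side of the housings: 22 mm wide, underside 71, top 81 mm above the bench. Value (m): 0 = sprung shut, overhanging the near 8 to 10 mm of all housings, 4 mm above seated covers, so no cover can go on or off; opens level to fixture -x; covers pass at 0.014 or more; stop 0.035. Spring 1.5 N shut, 2.7 N at 0.020; let go, it shuts.
- bar_tab (a point): On the tab that hangs from the bar (down to 16 mm above the bench): middle of its face that looks to +x at the post, 35 mm above the bench; moves with the bar. Shut it is at fixture (-28, -275) mm, 18 mm from the post's face. The tab is 14 mm long in y and 16 mm thick.
- post_face (a point): Foot, on the deck (12 mm above the bench), of the middle of the face of the fixed post that looks to the tab (to -x); fixture (-10, -275) mm. The post is 30 mm long in y, 18 mm thick, its top 50 mm above the bench. The prop goes into the gap between post and tab along the deck, nose first, moving to fixture +y, straight side along the post.
- prop_home (a point): Where the prop's origin is, axes parallel to the fixture's, when it is pushed fully in and holds the bar open by about 20 mm: on the deck, 12 mm above the bench. Its nose then ends at least 10 mm short of the nearest housing. Anything within 5 mm along y holds as well. Pushing in takes 5 to 12 N; there it stays by itself. While it is in, only the stud's faces that look along y are free to grip.
- prop: Pale hardwood wedge, 100 mm long (y), 40 mm tall, flat on the bench. From above: +x side straight (x = 19 mm); -x side at x = -19 mm from the thick end y = -23 to y = 22, then sloping to a 12 mm wide nose at y = 77 mm (x 7..19). A square stud 28 x 28 mm stands over the origin from 40 to 78 mm above the underside. Origin: on the underside below the stud. 0.14 kg.
- cover_long: Oblong cover plate, 76 mm (x) by 116 mm (y), 10 mm thick, aluminium; two 14 mm through holes at y = +45 and -45 mm. Square boss 28 x 28 mm in its middle, sides parallel to x and y, top 48 mm above the underside, to grip it by. Origin: centre of the underside; z up, boss up; about 0.3 kg. May be absent.
- cover_square: Square cover plate, 80 x 80 mm, 10 mm thick, aluminium; two 14 mm through holes on a diagonal at (26, 26) and (-26, -26) mm. Square boss 28 x 28 mm in its middle, sides parallel to x and y, top 48 mm above the underside, to grip it by. Origin: centre of the underside; z up, boss up; about 0.25 kg. May be absent.
- cover_eared: Round cover plate, 76 mm diameter, with two ears 28 mm wide (120 mm over the ears, along y), 10 mm thick, aluminium; 14 mm through holes in the ears at y = +48 and -48 mm. Square boss 28 x 28 mm in its middle, sides parallel to x and y, top 48 mm above the underside, to grip it by. Origin: centre of the underside; z up, boss up; about 0.25 kg. May be absent.
- cap_long: White plastic transit cap without holes that lies loose on top of the oblong housing at the start, between its two pins and under the shut bar: 76 mm (x) by 70 mm (y), 8 mm thick, with a round knob of 28 mm diameter in its middle, top 48 mm above the underside. Origin: centre of the underside; z up, knob up. 0.07 kg. May be absent.
- cap_eared: White plastic transit cap without holes that lies loose on top of the round, eared housing at the start, between its two pins and under the shut bar: 76 mm (x) by 70 mm (y), 8 mm thick, with a round knob of 28 mm diameter in its middle, top 48 mm above the underside. Origin: centre of the underside; z up, knob up. 0.07 kg. May be absent.
- housing_long: Oblong pump housing, 76 mm (x) by 116 mm (y); dowel pins at y = +45 and -45 mm. Fixed upright on the deck, 45 mm tall, aluminium, gears in a pocket. Pins 12 mm thick rise 11 mm above its flat top (6 mm straight, then tapering to 6 mm). Origin: underside centre; a seated cover's origin is 45 mm above it, axes parallel (or half a turn round).
- housing_square: Square pump housing, 80 x 80 mm; dowel pins at (26, 26) and (-26, -26) mm. Fixed upright on the deck, 45 mm tall, aluminium, gears in a pocket. Pins 12 mm thick rise 11 mm above its flat top (6 mm straight, then tapering to 6 mm). Origin: underside centre; a seated cover's origin is 45 mm above it, axes parallel (or half a turn round).
- housing_eared: Round pump housing, 76 mm diameter, with two ears (120 mm over them along y); dowel pins at y = +48 and -48 mm. Fixed upright on the deck, 45 mm tall, aluminium, gears in a pocket. Pins 12 mm thick rise 11 mm above its flat top (6 mm straight, then tapering to 6 mm). Origin: underside centre; a seated cover's origin is 45 mm above it, axes parallel (or half a turn round).
- bearing: Bystander: steel bearing ring, 52 mm diameter, 16 mm tall, on the bench. Origin under its centre.
- wrench: Bystander: a wrench lying on the bench close to the robot. Origin under its middle.
- screwdriver: Bystander: a screwdriver lying on the bench close to the robot. Origin under its middle.
- tape: Bystander: roll of yellow tape, 100 mm diameter, 40 mm tall, on the bench to the robot's right. Origin under its centre.
- spray_can: Bystander: spray can, 60 mm diameter, 170 mm tall, standing on the bench to the left. Origin under its centre.
- grease_jar: Bystander: jar, 64 mm diameter, 70 mm tall, standing on the bench to the right. Origin under its centre.
Things that resemble listed ones, but are neither listed nor needed, are in the scene too. Leave any blue look-alike of the cover_square alone. Leave any pink look-alike of the cover_eared alone.

How it is judged:
By the outcome, as a careful person would: the job done as asked, in the order asked, and still so for the second after the job is handed in, with the robot touching nothing.
Of cover_long, cover_square, cover_eared only 2 to 3 are there at a start; the rules pass over those that are not, and their reading is None.
Of cap_long, cap_eared only 1 to 2 are there at a start; the rules pass over those that are not, and their reading is None.
At some moment in a run one of cover_long, cover_square, cover_eared may be knocked a few centimetres aside while the robot is not near it.
Once in a run the grip may slacken for a moment while it holds something.
It also fails if it takes over 210 s, if anything falls off the work surface, if the arm or the gripper's body presses on something with over 40 N, if the wrist force passes 120 N, or if a joint passes its speed limit or range.

ROBOT

A 6-joint arm with a two-finger parallel gripper is mounted at the origin on the work surface. World frame = base frame: x ahead of the robot, y to its left, z up, the work surface at z = 0. Lengths are in mm, angles in rad, forces in N, time in s.
With the tool pointing down it reaches from about 325 to 900 mm from the base axis. Payload 3.5 kg.
Tool frame: the origin (TCP) lies between the finger pads; the fingertips stand 8 mm ahead of it and the grasp point (between the pads) lies 11 mm behind it; z points along the fingers, y is the line along which they close (so a half turn about z gives the same grasp; the last joint's range is limited). The gripper opens to 85 mm and grips with 20 to 120 N. Pads are 22 mm wide; open, the fingers measure 114 mm over their backs; the gripper's body (76 mm by 85 mm) begins 54 mm behind the grasp point. The pads swing forward as they close: fully open they stand 13 mm farther back than shut.
Start: joints at [-1.36, 0.276, -0.026, 1.268, 0, 1.467], TCP at [192.91, -594.481, 239.313] pointing down, gripper open.
Joint ranges: [-3.12, 3.12], [-0.85, 1.88], [-1.08, 1.24], [-1.95, 2.15], [-1.57, 1.53], [-3.14, 3.14]. Speed limits (rad/s): [2.57, 2.57, 3.14, 3.14, 3.14, 3.14].

INTERFACE

Orientations are given as a rotation vector (axis times angle).
In Python, from plant import robot gives the robot as it stands.
- The arm moves only by the tool send_rows, never from a script. Its argument "steps" is text: rows parted by semicolons, each of 7 numbers parted by spaces: the shift along the tool's x, y, z in units of 0.04 m (1.0 is 0.04 m), then the turn, a rotation vector about the tool's x, y, z in units of 4 degrees (1.0 is 4 degrees), then the finger opening in mm, from 0 to 85.4. In form: dx dy dz ax ay az jaw; .... A call has exactly 8 rows; each row shifts and turns the commanded pose from where the row before left it, along the tool's axes as they then stand; what a row does not reach is not made up. A row lasts 1/12 s, in which the tool goes at most 41.7 mm and 7.16 degrees, less where a joint would pass 70% of its speed; a pose out of reach is approached as far as the arm can. A call with a number of a shift or a turn outside -1 to 1 is refused whole. A call with a gripper value outside its range is refused whole. The fingers move at their own pace and stop on an object; "grip_force" is the grip in N (left out, the last holds). Time passes only in rows, so rows that do not move let the fingers close, or fill a call up. It gives the time, the measured TCP pose, the force, the opening and the grip force at its end, in the units of the state.
- robot.sense(): the state, without advancing time (a new reading comes with each control period).
- robot.grab_frame(name): name is "scene" or "top" or "wrist"; returns (picture, depth): 420x560x3 uint8, red, green, blue; 420x560 float32, mm along the optical axis (not along the pixel's ray), 0 where there is no reading.
- robot.camera_model(name): a dict with "mtx" (3x3 intrinsics, pixels), "rvec" (rotation vector, rad) and "tvec" (3), from world to camera coordinates, as OpenCV has them; the wrist camera has in their place "hand_eye" (4x4, takes a point from camera to tool coordinates, whose origin is the TCP and whose axes are the flange's). Camera axes: x right, y down, z forward; pixel columns grow to the right and rows downward; lengths in mm; the calibration is good to about 2 mm. A picture is of the moment at which its call begins: read the wrist's pose just before it. camera_model takes no time and is no camera call.
- robot.finish_job(): hands the job in; it is judged then, once.
Trained networks look in the newest picture that a camera, given by its name, has taken for a name from the list of things; names that differ only in an ending like _2 or _b are one class to them, and where a whole thing is asked for, a point or a joint stands for the part that bears it (a point fixed in the world has none). Each returns a list of dicts, best first, with "confidence" (0 to 1); they miss things now and then, are a little off and sometimes report something else, mostly with a low value. They report only what shows in the picture. A call takes as long as a camera call. They do not tell look-alikes from the thing itself.
- robot.masks_of(camera, name): "mask" (420x560 bool, what is visible of it) and "location" ([column, row] as shares, 0 to 1, of the picture: columns of its width, rows of its height, amid what is visible of it).
- robot.place_of(camera, name): "location" ([column, row] as shares, 0 to 1, of the picture: columns of its width, rows of its height: a listed point, or the origin of a listed thing).
The state is a dict: "time": time; "joint_pos": joint angles; "qvel": joint speeds; "effort": joint torques, N m; "position": TCP position; "tool_rot": TCP orientation; "contact_force": force on the tool from outside, world axes, zero at the start; "wrist_torque": the same for the moment, N m; "opening": finger opening in mm; "finger_force": force on a finger pad.
Only numpy, scipy, OpenCV 4.12 (cv2) and the standard library are available. Lean on these libraries where they do the work, as an engineer would, in place of code of your own. Each camera call takes 0.05 s, during which the arm holds its last target. There are 200 camera calls.

## Working session

There is one attempt and no reset: what is moved stays moved. The work goes in short steps, Python scripts to look and compute and a tool call to move; the robot and the scene stay as the last step left them, time stands still between calls to the robot, and variables do not carry over. Pictures are saved under pics/ and viewed, at most 14 in all, crops included, and the job is handed in when it is done.

Besides the shell and the picture viewer there is one more tool, called by a JSON object that holds its "fn" and its "kwargs", one argument or row to a line. send_rows: Moves the arm, as the interface text tells. Shifts and turns lie within -1 to 1; 1 stands for 0.04 m of shift or 4 degrees of turn. Its arguments: {"type":"object","properties":{"steps":{"type":"string"},"grip_force":{"type":"number"}},"required":["steps"]}

```bash
ls; mkdir -p pics
cat > h.py <<'E'
import numpy as np, cv2
from scipy.spatial.transform import Rotation as R
from plant import robot
def cam(n):
    c=robot.camera_model(n); K=np.array(c["mtx"],float)
    if "hand_eye" in c:
        s=robot.sense(); T=np.eye(4); T[:3,:3]=R.from_rotvec(s["tool_rot"]).as_matrix(); T[:3,3]=s["position"]
        return K, T@np.array(c["hand_eye"])
    Rm=cv2.Rodrigues(np.array(c["rvec"],float))[0]; T=np.eye(4); T[:3,:3]=Rm.T; T[:3,3]=-Rm.T@np.array(c["tvec"],float).ravel()
    return K,T
def ray(K,T,u,v,z):  # pixel onto plane z
    d=T[:3,:3]@np.linalg.solve(K,[u,v,1]); o=T[:3,3]; return o+d*(z-o[2])/d[2]
def cloud(K,T,dep):
    v,u=np.mgrid[:420,:560]; p=np.stack([(u-K[0,2])/K[0,0],(v-K[1,2])/K[1,1],np.ones_like(u)],-1)*dep[...,None]
    return p@T[:3,:3].T+T[:3,3]
def proj(K,T,p):
    q=T[:3,:3].T@(np.array(p,float)-T[:3,3]); q=K@q; return q[:2]/q[2]
def save(n,img): cv2.imwrite(f"pics/{n}.png",cv2.cvtColor(img,cv2.COLOR_RGB2BGR))
E
python3 - <<'E'
from h import *
s=robot.sense(); print(s)
for n in("top","scene"):
    K,T=cam(n); im,d=robot.grab_frame(n); save(n+"0",im); np.savez(n+"0.npz",im=im,d=d)
    print(n,K.round(1).tolist(),T.round(2).tolist())
    for k in ["housing_long","housing_square","housing_eared","cover_long","cover_square","cover_eared","cap_long","cap_eared","prop","bar_tab","post_face","prop_home","bearing"]:
        r=robot.place_of(n,k)
        print(k,[(round(x["confidence"],2),[round(x["location"][0]*560,1),round(x["location"][1]*420,1)]) for x in r[:3]])
print(robot.camera_model("wrist"))
E
```

```text
pics
{'time': 0.0, 'joint_pos': array([-1.36040536e+00,  2.77146640e-01, -2.79170660e-02,  1.26797366e+00,
        2.00605554e-05,  1.46739310e+00]), 'qvel': array([-1.03855607e-03,  7.27976498e-04, -1.86013773e-05,  9.71618165e-04,
        1.19221474e-03, -9.02761303e-04]), 'effort': array([-9.39281308e-04, -4.45506513e+01,  2.95203406e+01,  1.63055031e-02,
       -3.96732312e-04, -9.41229814e-06]), 'position': array([ 192.7516428 , -593.72878346,  238.13414789]), 'tool_rot': array([-3.10079268e+00, -4.90537091e-01,  1.56642774e-04]), 'contact_force': array([0.29161484, 0.62845304, 0.42155402]), 'wrist_torque': array([ 0.02398414, -0.00882606,  0.01760424]), 'finger_force': 0.0, 'opening': 85.35591828708787}
top [[514.2, 0.0, 287.7], [0.0, 514.2, 208.5], [0.0, 0.0, 1.0]] [[-0.03, -0.99, 0.13, 244.33], [-1.0, 0.03, -0.01, -9.16], [0.01, -0.13, -0.99, 1557.39], [0.0, 0.0, 0.0, 1.0]]
housing_long [(0.78, [299.6, 155.0])]
housing_square [(0.61, [210.2, 155.7])]
housing_eared [(0.7, [255.6, 156.3])]
cover_long [(0.41, [422.6, 139.1])]
cover_square [(0.75, [316.0, 215.2]), (0.59, [411.4, 
[... 1118 characters left out ...]
 311.6])]
post_face [(0.8, [296.9, 319.6]), (0.65, [255.7, 262.0]), (0.64, [345.9, 238.3])]
prop_home [(0.85, [290.4, 318.8])]
bearing [(0.47, [269.6, 223.3]), (0.15, [190.9, 269.9])]
{'mtx': array([[362.96582658,   0.        , 284.24479448],
       [  0.        , 362.96582658, 213.86492225],
       [  0.        ,   0.        ,   1.        ]]), 'hand_eye': array([[ 4.93445472e-04, -9.56678233e-01, -2.91146897e-01,
         7.44868940e+01],
       [ 9.99999878e-01,  4.71850691e-04,  1.44381161e-04,
        -6.34779775e-02],
       [-7.48448973e-07, -2.91146933e-01,  9.56678349e-01,
        -1.35899203e+02],
       [ 0.00000000e+00,  0.00000000e+00,  0.00000000e+00,
         1.00000000e+00]])}
```

Run:
```python
import cv2
im=cv2.imread("pics/top0.png")[90:330,60:460]
cv2.imwrite("pics/top0c.png",cv2.resize(im,(800,480),interpolation=cv2.INTER_CUBIC))
```

```text
(no output)
```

View pics/top0c.png

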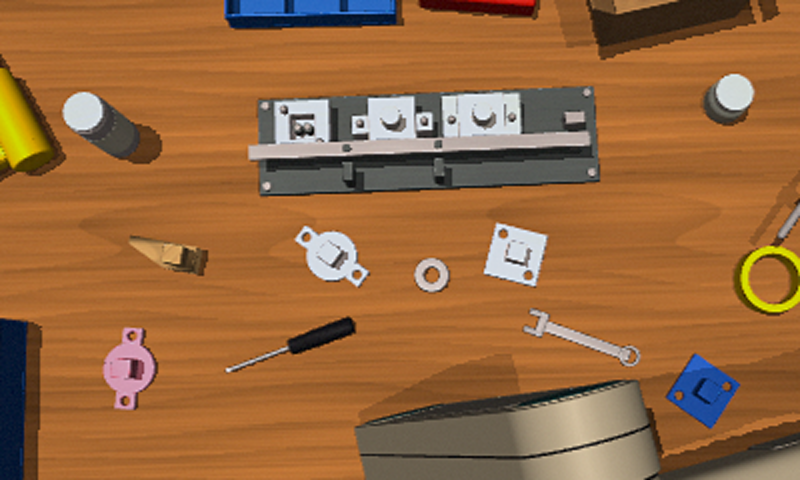

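View pics/scene0.png

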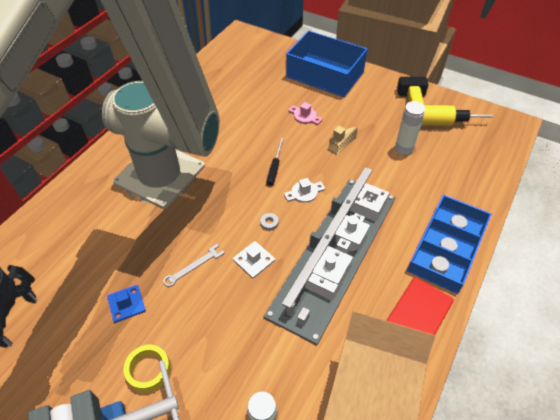

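Run:
```python
from h import *
K,T=cam("top"); z=np.load("top0.npz"); P=cloud(K,T,z["d"])
f=lambda u,v,zz:ray(K,T,u,v,zz).round(0)[:2]
for n,c in dict(TL=(259,97),TR=(594,86),BR=(599,180),BL=(261,194)).items(): print(n,f(60+c[0]/2,90+c[1]/2,12))
for n,p,zz in [("hl",(299.6,155),12),("hs",(210.2,155.7),12),("he",(255.6,156.3),12),("sq",(316,215.2),0),("ear",(226.9,217.4),0),("prop",(152.2,221.3),0)]: print(n,f(*p,zz),P[int(p[1]),int(p[0])].round(0))
s=robot.sense(); print(R.from_rotvec(s["tool_rot"]).as_matrix().round(3))
print("bench z", P[260,230],P[240,380])
```

```text
TL [671. 265.]
TR [ 676. -253.]
BR [ 528. -254.]
BL [519. 262.]
hl [610. -73.] [598. -69.  63.]
hs [615. 201.] [609. 197.  47.]
he [610.  62.] [599.  62.  61.]
sq [ 424. -118.] [ 419. -114.   49.]
ear [425. 154.] [421. 152.  41.]
prop [419. 380.] [414. 369.  46.]
[[ 0.951  0.309  0.   ]
 [ 0.309 -0.951 -0.   ]
 [ 0.     0.    -1.   ]]
bench z [295.3585755  146.37161885  -2.51072607] [ 343.59179672 -309.73566787   -1.70066438]
```

{"fn": "send_rows", "kwargs": {
  "steps": "0 0 -0.44 0 0 0.54 85;0 0 -0.44 0 0 0.54 85;0 0 -0.44 0 0 0.54 85;0 0 -0.44 0 0 0.54 85;0 0 -0.44 0 0 0.54 85;0 0 -0.44 0 0 0.54 85;0 0 -0.44 0 0 0.54 85;0 0 -0.44 0 0 0.54 85",
  "grip_force": 60
}}

```text
time: 2.07
position: [192.9, -594.4, 381.0]
tool_rot: [3.141, 0.016, 0.0]
contact_force: [0.1, -0.7, 0.8]
opening: 85.2
finger_force: 0.0
```

{"fn": "send_rows", "kwargs": {
  "steps": "0.44 -0.68 0 0 0 0 85;0.44 -0.68 0 0 0 0 85;0.44 -0.68 0 0 0 0 85;0.44 -0.68 0 0 0 0 85;0.44 -0.68 0 0 0 0 85;0.44 -0.68 0 0 0 0 85;0.44 -0.68 0 0 0 0 85;0.44 -0.68 0 0 0 0 85"
}}

```text
time: 2.73
position: [331.6, -373.7, 380.3]
tool_rot: [3.141, 0.019, 0.001]
contact_force: [0.1, -0.8, 0.5]
opening: 85.2
finger_force: 0.0
```

{"fn": "send_rows", "kwargs": {
  "steps": "0.44 -0.68 0 0 0 0 85;0.44 -0.68 0 0 0 0 85;0.44 -0.68 0 0 0 0 85;0.44 -0.68 0 0 0 0 85;0.44 -0.68 0 0 0 0 85;0.44 -0.68 0 0 0 0 85;0.44 -0.68 0 0 0 0 85;0.44 -0.68 0 0 0 0 85"
}}

```text
time: 3.4
position: [469.7, -154.3, 380.3]
tool_rot: [3.141, 0.019, 0.001]
contact_force: [0.7, 0.5, -0.4]
opening: 85.0
finger_force: 0.0
```

{"fn": "send_rows", "kwargs": {
  "steps": "0.44 -0.68 0 0 0 0 85;0.44 -0.68 0 0 0 0 85;0.44 -0.68 0 0 0 0 85;0.44 -0.68 0 0 0 0 85;0.44 -0.68 0 0 0 0 85;0.44 -0.68 0 0 0 0 85;0.44 -0.68 0 0 0 0 85;0 0 0 0 0 0 85"
}}

```text
time: 4.07
position: [592.3, 40.2, 379.3]
tool_rot: [-3.139, -0.027, -0.001]
contact_force: [-0.5, -0.7, -0.2]
opening: 84.9
finger_force: 0.0
```

Run:
```python
from h import *
K,T=cam("wrist"); im,d=robot.grab_frame("wrist"); save("w1",im); np.savez("w1.npz",im=im,d=d,K=K,T=T)
P=cloud(K,T,d)
for k,zz in [("housing_long",12),("housing_square",12),("housing_eared",12),("cover_long",0),("cover_square",0),("cover_eared",0),("cap_long",57),("cap_eared",57),("prop",0),("bar_tab",35),("post_face",12),("prop_home",12)]:
    for x in robot.place_of("wrist",k)[:3]:
        u=x["location"][0]*560;v=x["location"][1]*420
        print(k,round(x["confidence"],2),round(u),round(v),ray(K,T,u,v,zz).round(1)[:2])
print(robot.sense()["tool_rot"],robot.sense()["position"])
```

```text
housing_long 0.55 476 146 [ 615.6 -221.2]
housing_square 0.78 174 141 [615.7 192.5]
cover_long 0.72 211 265 [426.1 151.8]
cover_square 0.53 475 146 [ 614.8 -226.3]
cover_eared 0.7 211 265 [426.  152.2]
cover_eared 0.67 32 346 [271.4 456.9]
cap_long 0.66 378 144 [620.1 -75.3]
cap_eared 0.97 271 144 [618.5  57.6]
prop 0.67 65 263 [424.2 378.5]
post_face 0.86 476 147 [ 614.9 -221.2]
post_face 0.59 480 164 [ 591.  -231.4]
[-3.14150951e+00 -1.81646512e-02 -3.11552521e-04] [589.91961083  35.61606102 380.26688048]
```

View pics/w1.png

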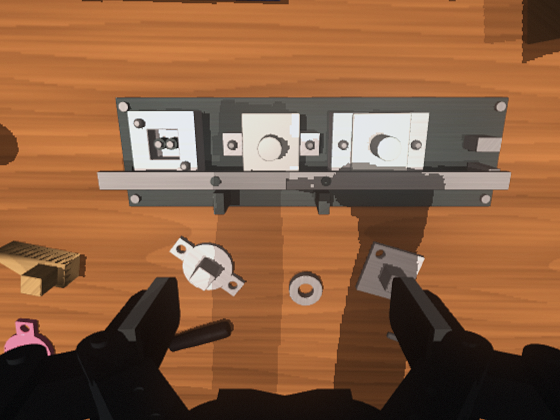

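Run:
```python
from h import *
z=np.load("w1.npz"); im,d,K,T=[z[k] for k in("im","d","K","T")]
P=cloud(K,T,d)
# pin tops: depth-based blobs z>60 around predicted pins
c=cv2.cvtColor(im[95:215,100:510],cv2.COLOR_RGB2BGR)
cv2.imwrite("pics/w1c.png",cv2.resize(c[:, :200],None,fx=4,fy=4,interpolation=cv2.INTER_CUBIC)); cv2.imwrite("pics/w1d.png",cv2.resize(c[:,200:],None,fx=3.8,fy=3.8,interpolation=cv2.INTER_CUBIC))
for u,v in [(232,145),(310,145),(344,145),(417,145),(139,123),(185,167),(270,148),(385,147),(488,145),(155,180),(400,180),(320,205),(320,230),(150,200)]: print(u,v,P[v,u].round(1))
```

```text
232 145 [617.5 105.   68.9]
310 145 [619.1  10.1  67.5]
344 145 [620.  -31.   69.3]
417 145 [ 621.7 -118.9   70.9]
139 123 [641.6 215.3  69.5]
185 167 [589.6 163.8  68.9]
270 148 [619.2  57.3 106.7]
385 147 [622.6 -70.6 107.1]
488 145 [ 621.3 -215.9   50.4]
155 180 [575.1 198.   81. ]
400 180 [580.7 -99.6  81.9]
320 205 [544.5  -5.2  70.9]
320 230 [486.4 -14.3   1.3]
150 200 [531.3 232.4  12.4]
```

View pics/w1c.png

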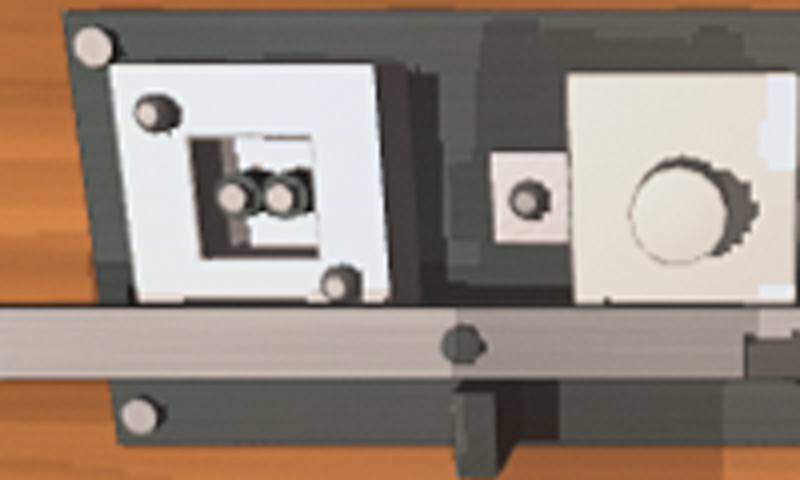

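View pics/w1d.png

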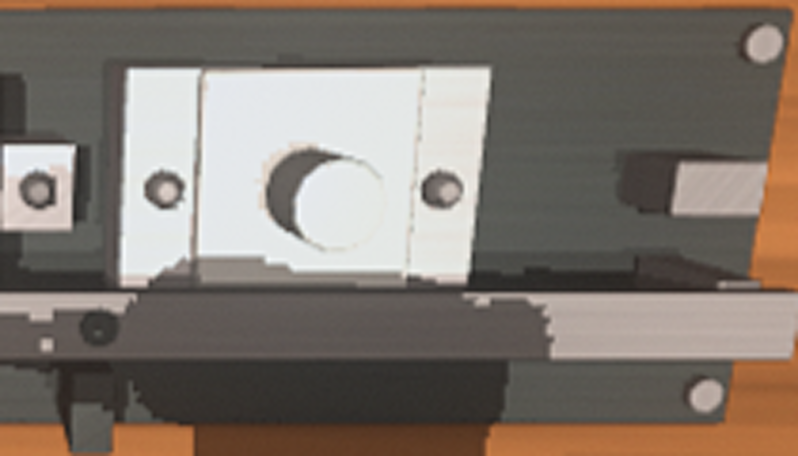

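```bash
cat >> h.py <<'E'
def fit2(A,B): # B ~ R A + t
    A=np.array(A,float);B=np.array(B,float);a=A-A.mean(0);b=B-B.mean(0)
    th=np.arctan2((a[:,0]*b[:,1]-a[:,1]*b[:,0]).sum(),(a*b).sum()); r=np.array([[np.cos(th),-np.sin(th)],[np.sin(th),np.cos(th)]])
    t=B.mean(0)-r@A.mean(0); return th,t,B-(A@r.T+t)
E
python3 - <<'E'
from h import *
z=np.load("w1.npz"); im,d,K,T=[z[k] for k in("im","d","K","T")]
px=[(138.75,122.5),(184.5,166.75),(231.75,144.5),(310.5,144.2),(343.7,144.2),(417.1,145)]
F=[(26,160),(-26,108),(0,48),(0,-48),(0,-89),(0,-179)]
B=[ray(K,T,u,v,68)[:2] for u,v in px]
th,t,r=fit2(F,B); print(np.degrees(th),t,r.round(1))
# knobs: caps tops z=105 ; covers/prop by depth
P=cloud(K,T,d)
for n,(u0,u1,v0,v1) in dict(ear=(160,250,230,300),sq=(350,430,238,310),prop=(0,95,235,300)).items():
    Q=P[v0:v1,u0:u1].reshape(-1,3); uv=np.stack(np.meshgrid(range(u0,u1),range(v0,v1)),-1).reshape(-1,2)
    for lo,hi in [(6,14),(44,52),(36,44),(72,84)]:
        m=(Q[:,2]>lo)&(Q[:,2]<hi)
        if m.sum()>20:
            c,(w,h),a=cv2.minAreaRect(Q[m,:2].astype(np.float32)); print(n,lo,m.sum(),np.round(c,1),round(w,1),round(h,1),round(a,1),"zmed",np.median(Q[m,2]).round(1))
E
```

```text
1.0425637518868889 [618.71436491  57.47563478] [[ 0.3 -1.8]
 [-1.  -0.3]
 [ 0.2 -0.1]
 [ 0.5  0.1]
 [ 0.5  0.7]
 [-0.5  1.4]]
ear 6 1713 [427.7 154.9] 119.7 74.9 76.1 zmed 10.9
ear 44 374 [427.4 155.2] 28.0 28.9 52.1 zmed 48.7
ear 36 59 [436.7 156.1] 18.1 36.8 4.6 zmed 39.7
sq 6 1711 [ 422.  -123.1] 81.0 80.8 74.1 zmed 10.8
sq 44 111 [ 426.4 -115.1] 17.4 31.5 54.6 zmed 48.2
sq 36 80 [ 430.3 -118.3] 19.6 37.8 29.5 zmed 39.8
prop 6 239 [448. 395.] 106.7 35.2 58.4 zmed 10.3
prop 44 112 [433.3 370.1] 37.4 17.9 33.9 zmed 48.2
prop 36 942 [433.7 400.2] 94.6 38.8 77.1 zmed 40.9
prop 72 479 [428.5 376.9] 28.3 29.6 77.0 zmed 78.6
```

```bash
cat >> h.py <<'E'
FO=np.array([618.7,57.5]); FY=np.radians(1.04)
def fx(x,y): return FO+np.array([x*np.cos(FY)-y*np.sin(FY), x*np.sin(FY)+y*np.cos(FY)])
def yaw():
    X=R.from_rotvec(robot.sense()["tool_rot"]).as_matrix()[:,0]; return np.degrees(np.arctan2(X[1],X[0]))
def need(x,y,z,w=None,cur=None,cw=None):
    """units of 0.04 m in tool axes for shift made at present yaw, turn units (after)"""
    s=robot.sense(); p=s["position"] if cur is None else cur; cw=yaw() if cw is None else cw
    D=np.array([x,y,z])-p; c,k=np.cos(np.radians(cw)),np.sin(np.radians(cw))
    t=np.array([D[0]*c+D[1]*k, D[0]*k-D[1]*c, -D[2]])/40
    return t.round(2), None if w is None else round((cw-w)/4,2)
E
python3 - <<'E'
from h import *
print(need(428.5,376.9,130,-13))
E
```

```text
(array([-3.94, -8.58,  6.26]), np.float64(3.42))
```

{"fn": "send_rows", "kwargs": {
  "steps": "-0.35 -0.8 0.4 0 0 0 85;-0.36 -0.78 0.4 0 0 0 85;-0.36 -0.78 0.4 0 0 0 85;-0.36 -0.78 0.4 0 0 0 85;-0.36 -0.78 0.4 0 0 0 85;-0.36 -0.78 0.4 0 0 0 85;-0.36 -0.78 0.4 0 0 0 85;-0.36 -0.78 0.4 0 0 0 85"
}}

```text
time: 5.38
position: [467.9, 172.1, 259.1]
tool_rot: [-3.046, -0.268, 0.012]
contact_force: [-0.2, -0.8, -0.1]
opening: 85.2
finger_force: 0.0
```

{"fn": "send_rows", "kwargs": {
  "steps": "-0.35 -0.78 0.4 0 0 0 85;-0.36 -0.78 0.4 0 0 0 85;-0.36 -0.76 0.4 0 0 0 85;0 0 0.4 0 0 0.75 85;0 0 0.4 0 0 0.75 85;0 0 0.26 0 0 0.75 85;0 0 0 0 0 0.75 85;0 0 0 0 0 0.42 85"
}}

```text
time: 6.05
position: [426.6, 148.6, 178.4]
tool_rot: [-2.971, -0.122, 0.067]
contact_force: [0.3, -0.7, 0.0]
opening: 84.9
finger_force: 0.0
```

Run:
```python
from h import *
K,T=cam("wrist"); im,d=robot.grab_frame("wrist"); save("w2",im); np.savez("w2.npz",im=im,d=d,K=K,T=T)
P=cloud(K,T,d); Q=P.reshape(-1,3)
Q=Q[(abs(Q[:,0]-430)<90)&(abs(Q[:,1]-385)<130)]
for lo,hi in [(36,43),(75,83)]:
    m=(Q[:,2]>lo)&(Q[:,2]<hi); c,(w,h),a=cv2.minAreaRect(Q[m,:2].astype(np.float32)); print(lo,m.sum(),np.round(c,1),round(w,1),round(h,1),round(a,1),np.median(Q[m,2]))
print(robot.sense()["position"],yaw()); print(need(428.5,376.9,52,-13))
```

```text
36 1538 [430.2 390.1] 72.6 39.1 79.0 40.99076520423898
75 1060 [427.5 375.6] 25.8 28.3 80.4 78.94845425348176
[427.36694022 147.89918385 178.93676747] 4.802042488275129
(array([ 0.51, -5.7 ,  3.17]), np.float64(4.45))
```

View pics/w2.png

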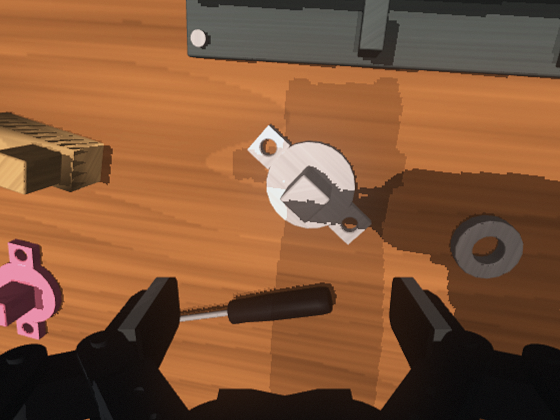

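Run:
```python
from h import *
s=robot.sense(); print(s["joint_pos"].round(3), R.from_rotvec(s["tool_rot"]).as_matrix().round(3), s["qvel"].round(3))
```

```text
[ 0.083  0.023 -0.466  1.118  0.169  3.141] [[ 0.996  0.076 -0.05 ]
 [ 0.084 -0.983  0.164]
 [-0.036 -0.168 -0.985]] [ 0.032 -0.006  0.02  -0.01   0.012  0.001]
```

```bash
cat >> h.py <<'E'
def turn(w,n):
    """rotvec units per row over n rows to reach tool down with yaw w deg"""
    M=R.from_rotvec(robot.sense()["tool_rot"]); c,k=np.cos(np.radians(w)),np.sin(np.radians(w))
    D=R.from_matrix(np.array([[c,k,0],[k,-c,0],[0,0,-1]]))
    return (np.degrees((M.inv()*D).as_rotvec())/4/n).round(3)
E
python3 - <<'E'
from h import *
print(turn(10,4),turn(167,41))
E
```

```text
[-0.609  0.103 -0.335] [-0.031 -0.081 -0.987]
```

{"fn": "send_rows", "kwargs": {
  "steps": "0 0 0 -0.609 0.103 -0.335 85;0 0 0 -0.609 0.103 -0.335 85;0 0 0 -0.609 0.103 -0.335 85;0 0 0 -0.609 0.103 -0.335 85;0 0 0 0 0 -0.98 85;0 0 0 0 0 -0.98 85;0 0 0 0 0 -0.98 85;0 0 0 0 0 -0.98 85"
}}

```text
time: 6.77
position: [428.3, 146.1, 180.0]
tool_rot: [-3.054, -0.717, -0.005]
contact_force: [-0.5, 0.3, -0.0]
opening: 85.0
finger_force: 0.0
```

{"fn": "send_rows", "kwargs": {
  "steps": "0 0 0 0 0 -0.98 85;0 0 0 0 0 -0.98 85;0 0 0 0 0 -0.98 85;0 0 0 0 0 -0.98 85;0 0 0 0 0 -0.98 85;0 0 0 0 0 -0.98 85;0 0 0 0 0 -0.98 85;0 0 0 0 0 -0.98 85"
}}

```text
time: 7.43
position: [428.3, 146.0, 180.0]
tool_rot: [-2.748, -1.516, -0.006]
contact_force: [0.8, 0.5, -0.4]
opening: 85.2
finger_force: 0.0
```

{"fn": "send_rows", "kwargs": {
  "steps": "0 0 0 0 0 -0.98 85;0 0 0 0 0 -0.98 85;0 0 0 0 0 -0.98 85;0 0 0 0 0 -0.98 85;0 0 0 0 0 -0.98 85;0 0 0 0 0 -0.98 85;0 0 0 0 0 -0.98 85;0 0 0 0 0 -0.98 85"
}}

```text
time: 8.1
position: [428.3, 146.0, 180.0]
tool_rot: [-2.237, -2.203, -0.007]
contact_force: [-0.1, 0.4, -0.1]
opening: 85.0
finger_force: 0.0
```

{"fn": "send_rows", "kwargs": {
  "steps": "0 0 0 0 0 -0.98 85;0 0 0 0 0 -0.98 85;0 0 0 0 0 -0.98 85;0 0 0 0 0 -0.98 85;0 0 0 0 0 -0.98 85;0 0 0 0 0 -0.98 85;0 0 0 0 0 -0.98 85;0 0 0 0 0 -0.98 85"
}}

```text
time: 8.77
position: [428.4, 146.0, 180.0]
tool_rot: [-1.559, -2.727, -0.008]
contact_force: [-0.1, 0.5, -0.5]
opening: 85.2
finger_force: 0.0
```

{"fn": "send_rows", "kwargs": {
  "steps": "0 0 0 0 0 -0.98 85;0 0 0 0 0 -0.98 85;0 0 0 0 0 -0.98 85;0 0 0 0 0 -0.98 85;0 0 0 0 0 -0.98 85;0 0 0 0 0 -0.98 85;0 0 0 0 0 -0.98 85;0 0 0 0 0 -0.98 85"
}}

```text
time: 9.43
position: [428.3, 146.0, 180.0]
tool_rot: [0.764, 3.046, 0.008]
contact_force: [-1.2, -0.4, -0.1]
opening: 85.1
finger_force: 0.0
```

{"fn": "send_rows", "kwargs": {
  "steps": "0 0 0 0 0 -0.98 85;0 0 0 0 0 -0.98 85;0 0 0 0 0 -0.98 85;0 0 0 0 0 -0.98 85;0 0 0 0 0 0 85;0 0 0 0 0 0 85;0 0 0 0 0 0 85;0 0 0 0 0 0 85"
}}

```text
time: 10.1
position: [427.9, 145.6, 179.4]
tool_rot: [0.349, 3.122, 0.007]
contact_force: [0.3, -0.8, -0.0]
opening: 85.3
finger_force: 0.0
```

Run:
```python
from h import *
s=robot.sense(); print(s["time"],s["position"],yaw(),s["joint_pos"].round(2),R.from_rotvec(s["tool_rot"]).as_matrix()[:,2].round(3),turn(167,1))
print(need(428,376.3,110,167))
```

```text
10.1 [427.93150469 145.63126963 179.39042498] 167.2465295725082 [ 0.18  0.01 -0.47  1.09  0.    0.4 ] [ 0.001  0.004 -1.   ] [ 0.062 -0.002  0.062]
(array([1.27, 5.62, 1.73]), np.float64(0.06))
```

{"fn": "send_rows", "kwargs": {
  "steps": "0.15 0.7 0.2 0 0 0 85;0.16 0.7 0.2 0 0 0 85;0.16 0.7 0.2 0 0 0 85;0.16 0.7 0.2 0 0 0 85;0.16 0.7 0.2 0 0 0 85;0.16 0.7 0.2 0 0 0 85;0.16 0.7 0.2 0 0 0 85;0.16 0.72 0.2 0 0 0.06 85"
}}

```text
time: 10.77
position: [427.5, 377.7, 115.7]
tool_rot: [-0.355, -3.121, -0.006]
contact_force: [-0.5, -0.4, 1.1]
opening: 85.4
finger_force: 0.0
```

```bash
sleep 0
python3 - <<'E'
from h import *
K,T=cam("wrist"); im,d=robot.grab_frame("wrist"); save("w3",im); np.savez("w3.npz",im=im,d=d,K=K,T=T)
P=cloud(K,T,d); Q=P.reshape(-1,3)
Q=Q[(abs(Q[:,0]-430)<90)&(abs(Q[:,1]-385)<130)]
for lo,hi in [(36,43),(75,83)]:
    m=(Q[:,2]>lo)&(Q[:,2]<hi); c,(w,h),a=cv2.minAreaRect(Q[m,:2].astype(np.float32)); print(lo,m.sum(),np.round(c,1),round(w,1),round(h,1),round(a,1),np.median(Q[m,2]))
print(robot.sense()["position"],yaw()); print(need(428,376.3,52,167))
E
```

```text
36 5349 [432.6 405.2] 100.3 38.9 78.1 41.257433904840525
75 2766 [426.9 378.6] 28.0 28.3 78.5 79.20548799861237
[427.67375816 382.33275509 114.49194436] 167.1811165519566
(array([-0.04, -0.15,  1.56]), np.float64(0.05))
```

View pics/w3.png

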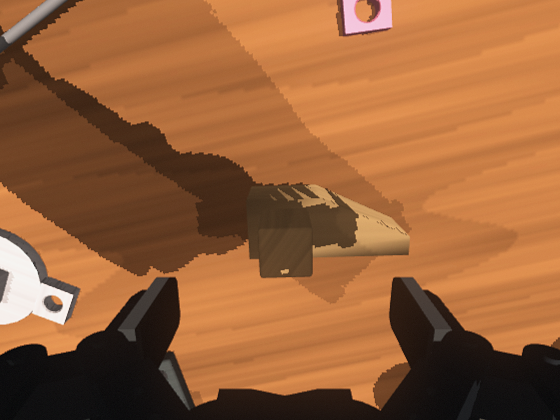

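{"fn": "send_rows", "kwargs": {
  "steps": "0 0 0 0 0 0 85;0 0 0 0 0 0 85;0 0 0 0 0 0 85;0 0 0 0 0 0 85;0 0 0 0 0 0 85;0 0 0 0 0 0 85;0 0 0 0 0 0 85;0 0 0 0 0 0 85"
}}

```text
time: 11.48
position: [427.8, 375.9, 116.3]
tool_rot: [0.355, 3.121, 0.007]
contact_force: [-0.2, 1.1, 0.3]
opening: 85.0
finger_force: 0.0
```

```bash
cat >> h.py <<'E'
def rects(bands,cx,cy,rx=90,ry=130,name=None):
    K,T=cam("wrist"); im,d=robot.grab_frame("wrist")
    if name: save(name,im); np.savez(name+".npz",im=im,d=d,K=K,T=T)
    Q=cloud(K,T,d).reshape(-1,3); Q=Q[(abs(Q[:,0]-cx)<rx)&(abs(Q[:,1]-cy)<ry)]
    for lo,hi in bands:
        m=(Q[:,2]>lo)&(Q[:,2]<hi)
        if m.sum()<10: continue
        c,(w,h),a=cv2.minAreaRect(Q[m,:2].astype(np.float32)); print(lo,m.sum(),np.round(c,1),round(w,1),round(h,1),round(a,1),np.median(Q[m,2]).round(1))
    print(robot.sense()["position"].round(1),round(yaw(),2))
E
python3 - <<'E'
from h import *
rects([(36,43),(75,83)],430,385,name="w4")
print(need(427,376.5,52,168))
E
```

```text
36 5334 [432.5 405.3] 100.4 38.6 78.2 41.3
75 2757 [426.7 378.7] 28.0 28.2 78.8 79.2
[427.8 376.  116.3] 167.02
(array([0.02, 0.01, 1.61]), np.float64(-0.24))
```

{"fn": "send_rows", "kwargs": {
  "steps": "0 0.04 0.3 0 0 -0.24 85;0 0 0.4 0 0 0 85;0 0 0.4 0 0 0 85;0 0 0.4 0 0 0 85;0 0 0.11 0 0 0 85;0 0 0 0 0 0 20;0 0 0 0 0 0 20;0 0 0 0 0 0 20",
  "grip_force": 60
}}

```text
time: 12.2
position: [428.7, 378.6, 52.4]
tool_rot: [0.328, 3.123, 0.008]
contact_force: [0.7, -0.6, -0.1]
opening: 50.8
finger_force: 0.0
```

{"fn": "send_rows", "kwargs": {
  "steps": "0 0 0 0 0 0 20;0 0 0 0 0 0 20;0 0 0 0 0 0 20;0 0 0 0 0 0 20;0 0 0 0 0 0 20;0 0 0 0 0 0 20;0 0 0 0 0 0 20;0 0 0 0 0 0 20"
}}

```text
time: 12.87
position: [429.1, 378.7, 52.9]
tool_rot: [0.328, 3.123, 0.009]
contact_force: [0.7, -0.6, 5.3]
opening: 27.4
finger_force: 60.3
```

Run:
```python
from h import *
s=robot.sense(); print(s["position"],yaw(),s["opening"],s["finger_force"])
print(fx(-29,-375))
```

```text
[429.10765094 378.73865405  52.93455227] 168.0122842834432 27.413584838160205 60.27082085609436
[ 596.51118756 -317.96458768]
```

{"fn": "send_rows", "kwargs": {
  "steps": "0 0 -0.3 0 0 0 20;0 0 -0.5 0 0 -0.4 20;0 0 -0.5 0 0 -0.5 20;0 0 -0.5 0 0 -0.5 20;0 0 -0.5 0 0 -0.5 20;0 0 -0.5 0 0 -0.5 20;0 0 -0.5 0 0 -0.5 20;0 0 -0.5 0 0 -0.36 20"
}}

```text
time: 13.53
position: [427.1, 376.8, 204.5]
tool_rot: [0.031, -3.14, -0.005]
contact_force: [0.0, 0.6, -1.2]
opening: 27.5
finger_force: 59.4
```

{"fn": "send_rows", "kwargs": {
  "steps": "-0.18 -0.6 -0.27 0 0 0 20;-0.18 -0.8 -0.27 0 0 0 20;-0.18 -0.8 -0.27 0 0 0 20;-0.18 -0.8 -0.27 0 0 0 20;-0.18 -0.8 -0.27 0 0 0 20;-0.18 -0.8 -0.27 0 0 0 20;-0.18 -0.8 -0.27 0 0 0 20;-0.18 -0.8 -0.27 0 0 0 20"
}}

```text
time: 14.2
position: [489.3, 128.5, 289.6]
tool_rot: [0.029, -3.141, -0.006]
contact_force: [0.6, 1.1, -1.0]
opening: 26.9
finger_force: 63.3
```

{"fn": "send_rows", "kwargs": {
  "steps": "-0.17 -0.8 -0.27 0 0 0 20;-0.18 -0.8 -0.27 0 0 0 20;-0.18 -0.8 -0.27 0 0 0 20;-0.18 -0.72 -0.27 0 0 0 20;0 0 0 0 0 0 20;0 0 0 0 0 0 20;0 0 0 0 0 0 20;0 0 0 0 0 0 20"
}}

```text
time: 14.87
position: [519.8, 6.7, 331.1]
tool_rot: [0.03, -3.14, -0.007]
contact_force: [-0.0, 0.7, -0.9]
opening: 26.9
finger_force: 63.6
```

Run:
```python
from h import *
s=robot.sense(); print(s["joint_pos"].round(2),s["opening"],s["finger_force"])
rects([(48,53)],620,-212,40,40,name="w5")
```

```text
[-0.11  0.05 -0.1   1.42  0.   -0.13] 26.869410261495357 63.56143355369568
48 355 [ 621.  -215.7] 18.4 30.4 1.4 51.1
[519.8   6.9 331.1] -178.86
```

View pics/w5.png

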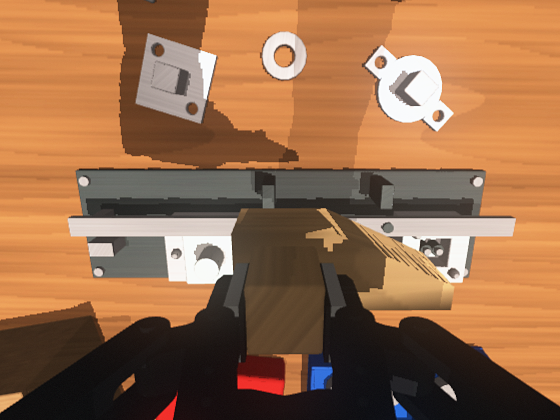

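```bash
cat >> h.py <<'E'
FO=np.array([617.8,58.4])
E
python3 - <<'E'
from h import *
z=np.load("w5.npz"); d,K,T=z["d"],z["K"],z["T"]; P=cloud(K,T,d); Q=P.reshape(-1,3)
Q=Q[(abs(Q[:,0]-520)<60)&(abs(Q[:,1]-10)<110)]
m=(Q[:,2]>305)&(Q[:,2]<330); print(np.histogram(Q[m,2],25))
m=(abs(Q[:,2]-np.median(Q[m,2]))<3); A=Q[m,:2]
r=np.radians(1.04); G=np.array([[np.cos(r),np.sin(r)],[-np.sin(r),np.cos(r)]]); B=(A-[519.8,6.9])@G.T  # fixture-axes, rel TCP
for y0 in range(-30,90,8):
    s=B[(B[:,1]>y0)&(B[:,1]<y0+8)]
    if len(s): print(y0,len(s),s[:,0].min().round(1),s[:,0].max().round(1))
print(B[:,1].min(),B[:,1].max())
print(fx(-29,-283),fx(-29,-375))
E
```

```text
(array([ 129,  134,  132,  118,  130,  136,  143,  138,  148,  145,  144,
        143,  180, 1441, 4405, 1388,   55,   51,   61,   63,   54,   62,
         65,   70,   91]), array([305.00660665, 306.00602501, 307.00544336, 308.00486171,
       309.00428007, 310.00369842, 311.00311678, 312.00253513,
       313.00195348, 314.00137184, 315.00079019, 316.00020854,
       316.9996269 , 317.99904525, 318.99846361, 319.99788196,
       320.99730031, 321.99671867, 322.99613702, 323.99555537,
       324.99497373, 325.99439208, 326.99381044, 327.99322879,
       328.99264714, 329.9920655 ]))
-30 93 -21.0 -2.2
-22 553 -21.0 -5.5
-14 290 -21.0 -13.7
-6 284 -21.1 -14.8
2 296 -21.2 -14.8
10 411 -21.4 -6.9
18 647 -21.3 -1.4
26 739 -19.0 8.9
34 1051 -15.1 17.3
42 958 -11.4 17.2
50 833 -7.7 17.4
58 682 -3.8 17.2
66 563 -0.1 17.4
74 175 3.5 17.0
-23.094809986637163 77.46144152477329
[ 593.94134823 -225.07974308] [ 595.61118756 -317.06458768]
```

Run:
```python
from h import *
K,T=cam("top"); print(ray(K,T,427,137,70), ray(K,T,430,143,0))
print(need(595.7,-316.2,150,181.04), need(595.7,-316.2,67.5))
```

```text
[ 642.12899603 -451.73975102   70.        ] [ 641.44380594 -480.74455414    0.        ]
(array([-1.74, -8.11,  4.53]), np.float64(-89.97)) (array([-1.74, -8.11,  6.59]), None)
```

{"fn": "send_rows", "kwargs": {
  "steps": "-0.14 -0.4 0.3 0 0 0 20;-0.14 -0.7 0.38 0 0 0 20;-0.14 -0.7 0.38 0 0 0 20;-0.14 -0.7 0.38 0 0 0 20;-0.14 -0.7 0.38 0 0 0 20;-0.14 -0.7 0.38 0 0 0 20;-0.14 -0.7 0.38 0 0 0 20;-0.14 -0.7 0.38 0 0 0 20"
}}

```text
time: 15.58
position: [569.4, -204.6, 211.3]
tool_rot: [0.032, -3.141, -0.008]
contact_force: [0.1, -0.2, -1.4]
opening: 27.2
finger_force: 63.6
```

{"fn": "send_rows", "kwargs": {
  "steps": "-0.16 -0.7 0.38 0 0 0 20;-0.16 -0.7 0.38 0 0 0 20;-0.15 -0.7 0.38 0 0 0 20;-0.15 -0.71 0.43 0 0 0 20;0 0 0 0 0 0 20;0 0 0 0 0 0 20;0 0 0 0 0 0 20;0 0 0 0 0 0 20"
}}

```text
time: 16.25
position: [596.7, -315.1, 150.0]
tool_rot: [-0.032, 3.141, 0.007]
contact_force: [0.2, 0.2, -0.9]
opening: 27.2
finger_force: 63.6
```

Run:
```python
from h import *
s=robot.sense(); print(s["position"],yaw(),s["opening"],s["finger_force"],s["contact_force"])
K,T=cam("wrist"); im,d=robot.grab_frame("wrist"); save("w6",im); np.savez("w6.npz",im=im,d=d,K=K,T=T)
P=cloud(K,T,d); Q=P.reshape(-1,3)
r=np.radians(1.04); G=np.array([[np.cos(r),np.sin(r)],[-np.sin(r),np.cos(r)]])
def show(lo,hi,cx,cy,rx,ry,st):
    m=(Q[:,2]>lo)&(Q[:,2]<hi)&(abs(Q[:,0]-cx)<rx)&(abs(Q[:,1]-cy)<ry); B=(Q[m,:2]-s["position"][:2])@G.T
    for y0 in np.arange(B[:,1].min(),B[:,1].max(),st):
        k=B[(B[:,1]>=y0)&(B[:,1]<y0+st)]
        if len(k): print(round(y0),len(k),k[:,0].min().round(1),k[:,0].max().round(1),k[:,1].max().round(1))
print("prop");show(s["position"][2]-53+37,s["position"][2]-53+44,597,-290,60,90,20)
print("post");show(48,54,621,-216,30,40,10)
print("tab/bar");show(77,86,575,-216,45,60,30)
print(need(595.7,-316.2,67.5,181.04))
```

```text
[ 596.72283886 -315.07800704  149.95683244] -178.84634603384526 27.17461600980046 63.5735285282135 [ 0.24931051  0.15809701 -0.88198071]
prop
-23 1068 -21.3 -2.7 -3.4
-3 843 -21.3 -6.7 17.0
17 1869 -21.2 14.9 36.9
37 2403 -13.9 17.4 57.0
57 1542 -4.7 17.3 77.0
77 19 4.8 16.7 78.0
post
83 103 -4.0 22.0 92.9
93 192 17.0 30.8 103.0
103 331 17.2 34.8 113.0
tab/bar
83 1966 -24.8 -2.4 112.5
113 1925 -24.8 -2.0 142.5
143 1091 -24.8 -2.3 159.5
(array([ 0.03, -0.02,  2.07]), np.float64(-89.97))
```

View pics/w6.png

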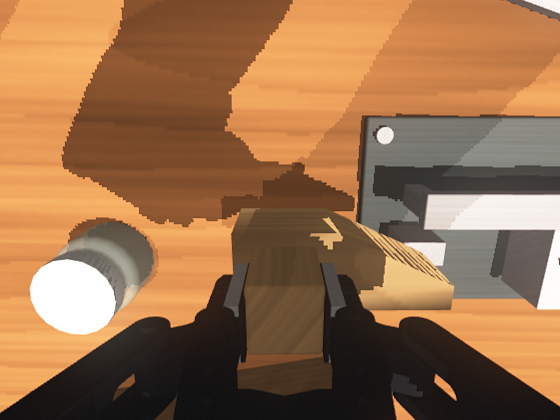

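{"fn": "send_rows", "kwargs": {
  "steps": "0.03 0 0.4 0 0 0 20;0 0 0.4 0 0 0 20;0 0 0.4 0 0 0 20;0 0 0.4 0 0 0 20;0 0 0.3 0 0 0 20;0 0 0.2 0 0 0 20;0 0 0 0 0 0.03 20;0 0 0 0 0 0 20",
  "grip_force": 80
}}

```text
time: 16.97
position: [595.6, -316.1, 65.9]
tool_rot: [-0.026, 3.14, 0.006]
contact_force: [-0.1, 0.9, -0.9]
opening: 27.2
finger_force: 81.4
```

{"fn": "send_rows", "kwargs": {
  "steps": "0 0.15 0 0 0 0 20;0 0.15 0 0 0 0 20;0 0.15 0 0 0 0 20;0 0.15 0 0 0 0 20;0 0 0 0 0 0 20;0 0 0 0 0 0 20;0 0 0 0 0 0 20;0 0 0 0 0 0 20"
}}

```text
time: 17.63
position: [594.8, -292.4, 65.5]
tool_rot: [-0.025, 3.141, 0.006]
contact_force: [0.1, 0.9, -0.5]
opening: 26.9
finger_force: 81.4
```

Run:
```python
from h import *
s=robot.sense(); print(s["position"],yaw(),s["opening"],s["finger_force"],s["contact_force"],s["wrist_torque"])
im,d=robot.grab_frame("wrist"); save("w7",im)
```

```text
[ 594.82126189 -292.43842278   65.49294962] -179.07640283817827 26.925979348871845 81.37990593910217 [ 0.09555279  0.92315877 -0.5303889 ] [-0.049171   -0.08168192 -0.07319181]
```

View pics/w7.png

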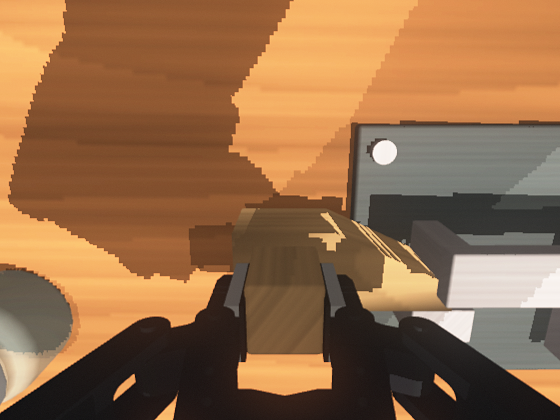

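{"fn": "send_rows", "kwargs": {
  "steps": "0 0.2 0 0 0 0 20;0 0.2 0 0 0 0 20;0 0.2 0 0 0 0 20;0 0.2 0 0 0 0 20;0 0.2 0 0 0 0 20;0 0.1 0 0 0 0 20;0 0 0 0 0 0 20;0 0 0 0 0 0 20"
}}

```text
time: 18.35
position: [594.3, -247.0, 65.7]
tool_rot: [-0.027, 3.141, 0.009]
contact_force: [4.0, -0.3, -1.3]
opening: 26.5
finger_force: 81.4
```

Run:
```python
from h import *
s=robot.sense(); print(s["position"],yaw(),s["contact_force"],s["wrist_torque"])
```

```text
[ 594.30510592 -246.99317385   65.73741486] -179.01146754652507 [ 3.9739699  -0.27328598 -1.27479675] [-0.0633025  -0.67437833 -0.04603346]
```

{"fn": "send_rows", "kwargs": {
  "steps": "0 0.1 0 0 0 0 20;0 0.1 0 0 0 0 20;0 0.1 0 0 0 0 20;0 0.1 0 0 0 0 20;0 0.1 0 0 0 0 20;0 0.06 0 0 0 0 20;0 0 0 0 0 0 20;0 0 0 0 0 0 20"
}}

```text
time: 19.02
position: [593.5, -224.9, 65.5]
tool_rot: [-0.026, 3.141, 0.009]
contact_force: [2.6, 0.8, -1.7]
opening: 27.2
finger_force: 81.4
```

Run:
```python
from h import *
s=robot.sense(); print(s["position"],yaw(),s["contact_force"],s["wrist_torque"])
rects([(77,86)],560,-180,60,50,name="w8")
for k in ["bar_tab","prop_home","prop"]:
    for x in robot.place_of("wrist",k)[:1]: print(k,x["confidence"],x["location"][0]*560,x["location"][1]*420)
```

```text
[ 593.50955656 -224.89103233   65.54773596] -179.039122726554 [ 2.64158742  0.77996203 -1.74811395] [ 0.28658572 -0.60055474 -0.05279277]
77 18705 [ 567.1 -180. ] 38.8 100.4 1.1 82.2
[ 593.5 -225.    65.6] -179.05
prop 0.96 285.096 242.00400000000002
```

View pics/w8.png

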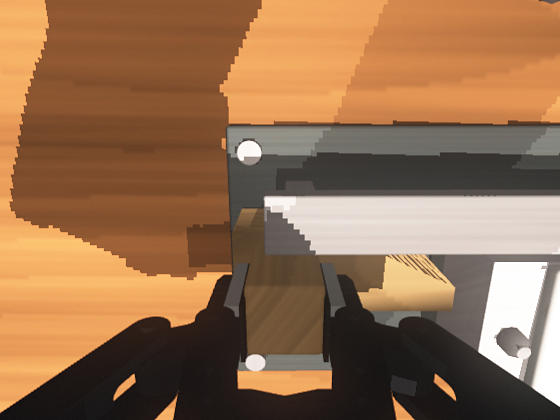

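{"fn": "send_rows", "kwargs": {
  "steps": "0 0 0.03 0 0 0 20;0 0 0 0 0 0 20;0 0 0 0 0 0 60;0 0 0 0 0 0 60;0 0 0 0 0 0 60;0 0 0 0 0 0 60;0 0 -0.3 0 0 0 60;0 0 -0.6 0 0 0 60"
}}

```text
time: 19.88
position: [590.7, -224.7, 97.8]
tool_rot: [0.025, -3.135, -0.011]
contact_force: [0.4, 0.2, 0.8]
opening: 59.9
finger_force: 0.0
```

{"fn": "send_rows", "kwargs": {
  "steps": "0 0 -0.8 0 0 0 60;0 0 -0.8 0 0 0 60;0 0 -0.8 0 0 0 60;0 0 -0.8 0 0 0 60;0 0 0 0 0 0 60;0 0 0 0 0 0 60;0 0 0 0 0 0 60;0 0 0 0 0 0 60"
}}

```text
time: 20.55
position: [592.6, -226.1, 227.2]
tool_rot: [0.025, -3.139, -0.008]
contact_force: [-0.0, 0.6, -0.4]
opening: 60.0
finger_force: 0.0
```

Run:
```python
from h import *
print("stud");rects([(86,95)],590,-225,45,45,name="w9")
z=np.load("w9.npz"); P=cloud(z["K"],z["T"],z["d"]); Q=P.reshape(-1,3)
m=(Q[:,2]>79)&(Q[:,2]<85)&(Q[:,1]>-190)&(Q[:,1]<-60)&(Q[:,0]<610); B=(Q[m,:2]-FO)
r=np.radians(1.04); G=np.array([[np.cos(r),np.sin(r)],[-np.sin(r),np.cos(r)]]); B=B@G.T; print("bar x",B[:,0].min(),B[:,0].max())
m=(Q[:,2]>50)&(Q[:,2]<55)&(Q[:,1]>-270)&(Q[:,1]<-140); B=((Q[m,:2]-FO)@G.T); print("prop top",B.min(0),B.max(0))
m=(Q[:,2]>100)&(Q[:,2]<110)&(Q[:,1]>-100)&(Q[:,1]<-40);print("knob",m.sum(),Q[m].mean(0))
print(fx(0,-134),fx(0,0),fx(0,134))
```

```text
stud
86 1256 [ 593.7 -225.2] 28.8 28.0 2.1 91.1
[ 592.5 -226.   226.8] -179.07
bar x -72.54425455880325 -10.518514574826154
prop top [ -48.42557415 -330.43091411] [ 197.5894922  -202.07686081]
knob 1072 [618.64603819 -77.07700239 105.69292032]
[620.23215728 -75.57792583] [617.8  58.4] [615.36784272 192.37792583]
```

Run:
```python
from h import *
a=np.array([619.5,-77.5,80]); print(need(*a,181.04-360)); b=np.array([440,-260,140.])
print(need(*b,cur=a+[0,0,60],cw=181.04)); print(robot.sense()["position"])
```

```text
(array([-0.73,  3.7 ,  3.67]), np.float64(-0.03))
(array([ 4.57, -4.48, -0.  ]), None)
[ 592.53673458 -226.02351651  226.76616302]
```

{"fn": "send_rows", "kwargs": {
  "steps": "-0.12 0.6 0.2 0 0 -0.03 60;-0.12 0.62 0.3 0 0 0 60;-0.12 0.62 0.3 0 0 0 60;-0.12 0.62 0.3 0 0 0 60;-0.12 0.62 0.3 0 0 0 60;-0.13 0.62 0.3 0 0 0 60;0 0 0.5 0 0 0 60;0 0 0.5 0 0 0 60",
  "grip_force": 50
}}

```text
time: 21.27
position: [619.7, -75.7, 119.3]
tool_rot: [0.033, -3.14, -0.007]
contact_force: [-0.5, 0.3, 0.6]
opening: 60.0
finger_force: 0.0
```

{"fn": "send_rows", "kwargs": {
  "steps": "0 0 0.5 0 0 0 60;0 0 0.4 0 0 0 60;0 0 0.07 0 0 0 60;0 0 0 0 0 0 20;0 0 0 0 0 0 20;0 0 0 0 0 0 20;0 0 0 0 0 0 20;0 0 0 0 0 0 20"
}}

```text
time: 21.93
position: [621.1, -77.7, 83.5]
tool_rot: [-0.029, 3.139, 0.006]
contact_force: [-0.5, -0.6, -0.3]
opening: 26.5
finger_force: 49.1
```

{"fn": "send_rows", "kwargs": {
  "steps": "0 0 0 0 0 0 20;0 0 -0.2 0 0 0 20;0 0 -0.2 0 0 0 20;0 0 -0.4 0 0 0 20;0 0 -0.7 0 0 0 20;0 0 0 0 0 0 20;0 0 0 0 0 0 20;0 0 0 0 0 0 20"
}}

```text
time: 22.6
position: [620.4, -77.7, 142.8]
tool_rot: [-0.029, 3.14, 0.006]
contact_force: [0.4, 0.7, -0.5]
opening: 26.5
finger_force: 49.2
```

Run:
```python
from h import *
s=robot.sense(); print(s["position"],yaw(),s["opening"],s["finger_force"],s["contact_force"])
print(need(440,-260,28))
```

```text
[620.38820791 -77.7231904  142.79690066] -178.94950279725916 26.549572314938107 49.19574558734894 [ 0.38901721  0.66049164 -0.52117834]
(array([ 4.59, -4.47,  2.87]), None)
```

{"fn": "send_rows", "kwargs": {
  "steps": "0.5 -0.4 0 0 0 0 20;0.59 -0.58 0 0 0 0 20;0.58 -0.58 0 0 0 0 20;0.58 -0.58 0 0 0 0 20;0.58 -0.58 0 0 0 0 20;0.58 -0.58 0 0 0 0 20;0.58 -0.58 0 0 0 0 20;0.6 -0.59 0 0 0 0 20"
}}

```text
time: 23.27
position: [437.9, -259.9, 140.2]
tool_rot: [0.029, -3.14, -0.009]
contact_force: [0.5, -0.1, -0.2]
opening: 26.5
finger_force: 49.3
```

{"fn": "send_rows", "kwargs": {
  "steps": "0 0 0.3 0 0 0 20;0 0 0.6 0 0 0 20;0 0 0.6 0 0 0 20;0 0 0.6 0 0 0 20;0 0 0.5 0 0 0 20;0 0 0.2 0 0 0 20;0 0 0.08 0 0 0 20;0 0 0 0 0 0 20"
}}

```text
time: 23.93
position: [438.6, -258.1, 25.8]
tool_rot: [0.029, -3.139, -0.01]
contact_force: [0.2, -0.9, -1.0]
opening: 26.5
finger_force: 50.9
```

Run:
```python
from h import *
s=robot.sense(); print(s["position"],yaw(),s["opening"],s["finger_force"],s["contact_force"])
```

```text
[ 438.55700815 -258.13095642   25.76580144] -178.93849775493703 26.539470974658954 50.873746275901794 [ 0.1820546  -0.9261967  -0.96966908]
```

{"fn": "send_rows", "kwargs": {
  "steps": "0 0 0.03 0 0 0 20;0 0 0 0 0 0 60;0 0 0 0 0 0 60;0 0 0 0 0 0 60;0 0 -0.3 0 0 0 60;0 0 -0.7 0 0 0 60;0 0 -0.9 0 0 0 60;0 0 -0.9 0 0 0 60"
}}

```text
time: 24.6
position: [439.0, -259.1, 137.5]
tool_rot: [0.029, -3.14, -0.009]
contact_force: [0.8, 0.5, 0.1]
opening: 60.0
finger_force: 0.0
```

{"fn": "send_rows", "kwargs": {
  "steps": "-0.35 0.5 -0.3 0 0 0 60;-0.42 0.73 0 0 0 0 60;-0.43 0.73 0 0 0 0 60;-0.43 0.73 0 0 0 0 60;-0.43 0.73 0 0 0 0 60;-0.43 0.73 0 0 0 0 60;-0.43 0.73 0 0 0 0 60;-0.43 0.73 0 0 0 0 60"
}}

```text
time: 25.27
position: [570.5, -31.4, 150.2]
tool_rot: [-0.029, 3.141, 0.006]
contact_force: [-0.5, -1.1, -0.3]
opening: 60.2
finger_force: 0.0
```

{"fn": "send_rows", "kwargs": {
  "steps": "-0.43 0.73 0 0 0 0 60;-0.43 0.73 0 0 0 0 60;-0.42 0.76 0 0 0 0 60;0 0 0 0 0 0 60;0 0 0 0 0 0 60;0 0 0 0 0 0 60;0 0 0 0 0 0 60;0 0 0 0 0 0 60"
}}

```text
time: 25.93
position: [618.8, 55.5, 150.4]
tool_rot: [0.026, -3.141, -0.006]
contact_force: [-1.1, -0.5, -0.1]
opening: 60.0
finger_force: 0.0
```

Run:
```python
from h import *
rects([(100,112)],618,58,40,40,name="w10")
print(need(618,58,81,181.04-360))
```

```text
100 2026 [617.3  58.4] 27.2 26.9 2.2 106.2
[618.8  55.6 150.4] -179.04
(array([0.02, 0.06, 1.74]), np.float64(-0.02))
```

{"fn": "send_rows", "kwargs": {
  "steps": "0.02 0.05 0.4 0 0 0 60;0 0 0.5 0 0 0 60;0 0 0.5 0 0 0 60;0 0 0.3 0 0 0 60;0 0 0.04 0 0 0 20;0 0 0 0 0 0 20;0 0 0 0 0 0 20;0 0 0 0 0 0 20"
}}

```text
time: 26.65
position: [619.7, 58.8, 82.3]
tool_rot: [-0.028, 3.139, 0.006]
contact_force: [-0.2, -1.0, -0.5]
opening: 26.7
finger_force: 49.1
```

{"fn": "send_rows", "kwargs": {
  "steps": "0 0 0 0 0 0 20;0 0 0 0 0 0 20;0 0 -0.2 0 0 0 20;0 0 -0.2 0 0 0 20;0 0 -0.4 0 0 0 20;0 0 -0.7 0 0 0 20;0 0 0 0 0 0 20;0 0 0 0 0 0 20"
}}

```text
time: 27.32
position: [621.0, 58.7, 144.1]
tool_rot: [-0.029, 3.135, 0.006]
contact_force: [-0.3, 0.6, -1.1]
opening: 26.6
finger_force: 49.2
```

{"fn": "send_rows", "kwargs": {
  "steps": "0.4 0.5 0 0 0 0 20;0.56 0.76 0 0 0 0 20;0.56 0.76 0 0 0 0 20;0.56 0.77 0 0 0 0 20;0.56 0.77 0 0 0 0 20;0.56 0.77 0 0 0 0 20;0.56 0.77 0 0 0 0 20;0.56 0.77 0 0 0 0 20"
}}

```text
time: 27.98
position: [439.5, 291.2, 141.1]
tool_rot: [0.028, -3.141, -0.006]
contact_force: [0.5, 0.7, -0.8]
opening: 26.5
finger_force: 49.3
```

Run:
```python
from h import *
s=robot.sense(); print(s["position"],yaw(),s["opening"],s["finger_force"],s["contact_force"])
```

```text
[439.50946866 291.15738648 141.08516544] -178.9637077214359 26.452057274873408 49.29951310157776 [ 0.542028    0.72770858 -0.75606471]
```

{"fn": "send_rows", "kwargs": {
  "steps": "0 0 0.3 0 0 0 20;0 0 0.6 0 0 0 20;0 0 0.6 0 0 0 20;0 0 0.6 0 0 0 20;0 0 0.5 0 0 0 20;0 0 0.2 0 0 0 20;0 0 0.08 0 0 0 20;0 0 0 0 0 0 20"
}}

```text
time: 28.65
position: [440.8, 290.4, 26.0]
tool_rot: [0.029, -3.14, -0.005]
contact_force: [0.8, 0.3, -0.5]
opening: 26.8
finger_force: 49.7
```

{"fn": "send_rows", "kwargs": {
  "steps": "0 0 0.02 0 0 0 20;0 0 0 0 0 0 60;0 0 0 0 0 0 60;0 0 0 0 0 0 60;0 0 -0.3 0 0 0 60;0 0 -0.7 0 0 0 60;0 0 -0.9 0 0 0 60;0 0 -0.9 0 0 0 60"
}}

```text
time: 29.32
position: [440.7, 289.9, 138.7]
tool_rot: [0.029, -3.14, -0.005]
contact_force: [-0.5, -0.3, -0.0]
opening: 60.2
finger_force: 0.0
```

{"fn": "send_rows", "kwargs": {
  "steps": "0 -0.4 -0.6 0 0 0 80;0 -0.8 -0.8 0 0 0 80;0 -0.8 -0.8 0 0 0 80;0 -0.8 -0.4 0 0 0 80;0 -0.4 0 0 0 0 80;0 0 0 0 0 0 80;0 0 0 0 0 0 80;0 0 0 0 0 0 80"
}}

```text
time: 29.98
position: [443.4, 167.4, 235.9]
tool_rot: [0.029, -3.141, -0.007]
contact_force: [-0.4, -0.7, -0.4]
opening: 79.8
finger_force: 0.0
```

Run:
```python
from h import *
rects([(6,14),(46,53)],427,155,75,75,name="w11")
z=np.load("w11.npz"); im=z["im"]
```

```text
6 4435 [425.8 155.9] 119.9 75.1 76.6 11.2
46 956 [426.1 156.2] 28.1 28.2 51.6 49.1
[443.3 167.6 235.6] -178.9
```

View pics/w11.png

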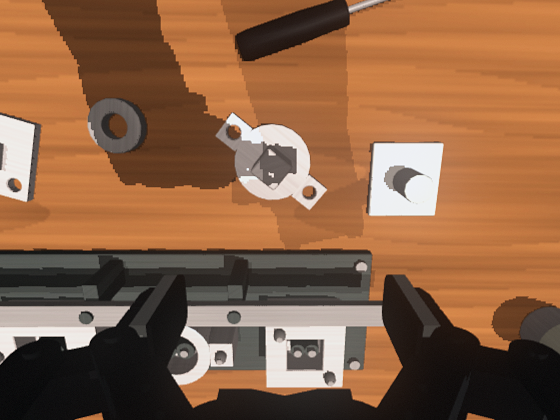

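{"fn": "send_rows", "kwargs": {
  "steps": "0.22 -0.15 0 0 0 0 60;0.2 -0.15 0 0 0 0 60;0 0 0 0 0 0.98 60;0 0 0.3 0 0 0.98 60;0 0 0.4 0 0 0.98 60;0 0 0.5 0 0 0.98 60;0 0 0.5 0 0 0.98 60;0 0 0.5 0 0 0.98 60"
}}

```text
time: 30.7
position: [425.9, 155.0, 147.1]
tool_rot: [-0.616, -3.079, -0.006]
contact_force: [1.1, 0.7, 0.0]
opening: 60.3
finger_force: 0.0
```

{"fn": "send_rows", "kwargs": {
  "steps": "0 0 0.4 0 0 0.98 60;0 0 0.4 0 0 0.98 60;0 0 0.2 0 0 0.98 60;0 0 0 0 0 0.98 60;0 0 0 0 0 0 60;0 0 0 0 0 0 60;0 0 0 0 0 0 60;0 0 0 0 0 0 60"
}}

```text
time: 31.37
position: [427.3, 155.3, 108.6]
tool_rot: [-1.025, -2.97, -0.007]
contact_force: [0.0, 0.2, -0.1]
opening: 60.2
finger_force: 0.0
```

Run:
```python
from h import *
rects([(6,14),(46,53)],427,155,75,75)
print(need(426.8,155.5,24,141.8))
```

```text
6 8931 [426.2 156.5] 120.1 75.2 27.7 11.2
46 2206 [425.8 156.4] 27.6 27.8 52.7 49.2
[427.4 155.3 108.6] 141.9
(array([ 0.01, -0.01,  2.11]), np.float64(0.03))
```

{"fn": "send_rows", "kwargs": {
  "steps": "0 0 0.4 0 0 -0.05 60;0 0 0.5 0 0 0 60;0 0 0.5 0 0 0 60;0 0 0.4 0 0 0 60;0 0 0.2 0 0 0 60;0 0 0.11 0 0 0 60;0 0 0 0 0 0 20;0 0 0 0 0 0 20",
  "grip_force": 80
}}

```text
time: 32.08
position: [427.8, 155.7, 24.3]
tool_rot: [-1.021, -2.971, -0.007]
contact_force: [0.2, -0.0, -0.3]
opening: 36.8
finger_force: 0.0
```

{"fn": "send_rows", "kwargs": {
  "steps": "0 0 0 0 0 0 20;0 0 0 0 0 0 20;0 0 0 0 0 0 20;0 0 0 0 0 0 20;0 0 0 0 0 0 20;0 0 -0.2 0 0 0 20;0 0 -0.5 0 0 0 20;0 0 -0.8 0 0 0 20"
}}

```text
time: 32.75
position: [422.9, 154.4, 81.4]
tool_rot: [-1.019, -2.963, 0.001]
contact_force: [-0.2, -0.5, -3.2]
opening: 26.9
finger_force: 79.2
```

{"fn": "send_rows", "kwargs": {
  "steps": "0 0 -0.9 0 0 -0.98 20;0 0 -0.9 0 0 -0.98 20;0 0 -0.4 0 0 -0.98 20;0 0 0 0 0 -0.98 20;0 0 0 0 0 -0.98 20;0 0 0 0 0 -0.98 20;0 0 0 0 0 -0.98 20;0 0 0 0 0 -0.98 20"
}}

```text
time: 33.42
position: [426.0, 154.8, 171.3]
tool_rot: [-0.175, -3.135, -0.006]
contact_force: [0.0, 0.5, -3.2]
opening: 27.5
finger_force: 79.3
```

{"fn": "send_rows", "kwargs": {
  "steps": "0 0 0 0 0 -0.98 20;0 0 0 0 0 -0.94 20;0 0 0 0 0 0 20;0 0 0 0 0 0 20;0 0 0 0 0 0 20;0 0 0 0 0 0 20;0 0 0 0 0 0 20;0 0 0 0 0 0 20"
}}

```text
time: 34.08
position: [427.1, 154.9, 171.7]
tool_rot: [-0.029, 3.141, 0.006]
contact_force: [-0.2, 0.1, -3.3]
opening: 27.0
finger_force: 79.3
```

Run:
```python
from h import *
s=robot.sense(); z=s["position"][2]; print(s["opening"],s["finger_force"],s["contact_force"])
rects([(z-24+4,z-24+15)],427,155,75,75,name="w12")
print(need(*fx(0,0),150,-178.96), fx(0,0))
```

```text
26.993763723121827 79.26760196685791 [-0.2146827   0.05703233 -3.26708607]
151.7062315093187 15315 [413.7 154.9] 52.3 120.7 0.8 158.1
[427.1 154.9 171.7] -178.93
(array([-4.72, -2.5 ,  0.54]), np.float64(0.01)) [617.8  58.4]
```

View pics/w12.png

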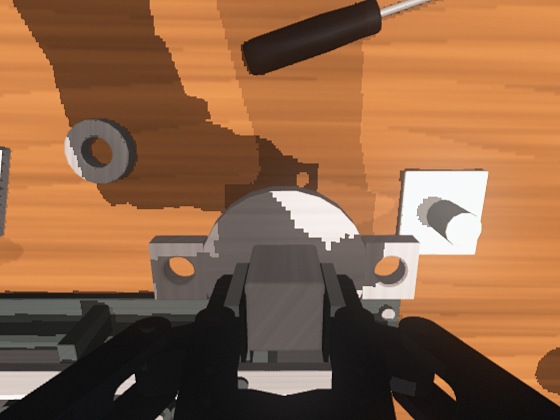

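{"fn": "send_rows", "kwargs": {
  "steps": "-0.4 -0.22 0 0 0 0 20;-0.6 -0.32 0 0 0 0 20;-0.7 -0.36 0 0 0 0 20;-0.7 -0.36 0 0 0 0 20;-0.7 -0.36 0 0 0 0 20;-0.7 -0.36 0 0 0 0 20;-0.6 -0.32 0.2 0 0 0 20;-0.35 -0.2 0.3 0 0 0 20"
}}

```text
time: 34.8
position: [623.7, 57.1, 152.7]
tool_rot: [-0.027, 3.135, 0.005]
contact_force: [1.3, 0.5, -2.5]
opening: 27.1
finger_force: 79.3
```

{"fn": "send_rows", "kwargs": {
  "steps": "0 0 0 0 0 0 20;0 0 0.3 0 0 0 20;0 0 0.3 0 0 0 20;0 0 0.3 0 0 0 20;0 0 0.2 0 0 0 20;0 0 0 0 0 0 20;0 0 0 0 0 0 20;0 0 0 0 0 0 20"
}}

```text
time: 35.47
position: [619.1, 59.1, 107.8]
tool_rot: [-0.031, 3.14, 0.006]
contact_force: [0.5, 0.1, -2.1]
opening: 26.8
finger_force: 79.3
```

Run:
```python
from h import *
s=robot.sense(); print(s["opening"],s["finger_force"],s["contact_force"],s["position"],yaw())
print(need(618.8,58.6,95,-178.96))
im,d=robot.grab_frame("wrist"); save("w13",im)
```

```text
26.79233031880464 79.30594325065613 [ 0.49072157  0.12123873 -2.05561508] [619.08165227  59.12774859 107.79440987] -178.8851849507637
(array([ 0.01, -0.01,  0.32]), np.float64(0.02))
```

View pics/w13.png

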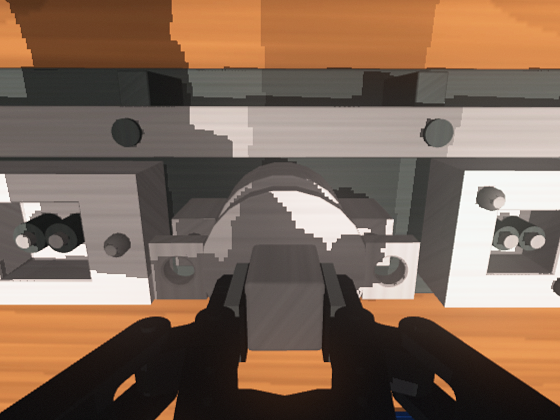

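```bash
cat >> h.py <<'E'
def pins(P,lst,zmin=66.5):
    Q=P.reshape(-1,3)
    for n,(a,b) in lst.items():
        c=fx(a,b); m=(np.hypot(*(Q[:,:2]-c).T)<9)&(Q[:,2]>zmin)&(Q[:,2]<72)
        if m.sum()>3:
            q=Q[m]; mid=(q.min(0)+q.max(0))/2; print(n,m.sum(),"pin-pred",(mid[:2]-c).round(1),(q.max(0)-q.min(0))[:2].round(1),q[:,2].max().round(1))
E
python3 - <<'E'
from h import *
K,T=cam("wrist"); im,d=robot.grab_frame("wrist"); np.savez("w14.npz",im=im,d=d,K=K,T=T); P=cloud(K,T,d)
pins(P,dict(L1=(0,-89),S1=(-26,108),S2=(26,160),L2=(0,-179)))
Q=P.reshape(-1,3); s=robot.sense()["position"]; pz=s[2]-14.3
m=(abs(Q[:,2]-pz-1)<3)&(abs(Q[:,0]-s[0])<70)&(abs(Q[:,1]-s[1])<75)
c,wh,a=cv2.minAreaRect(Q[m,:2].astype(np.float32)); print(c-s[:2],wh,a,np.median(Q[m,2])-pz, Q[m,0].min()-s[0])
M=np.zeros((420,560),np.uint8); M.reshape(-1)[m]=255
# holes: enclosed voids in ears
cn,h=cv2.findContours(M,cv2.RETR_CCOMP,cv2.CHAIN_APPROX_NONE)
for k,q in enumerate(cn):
    if h[0][k][3]>=0 and cv2.contourArea(q)>150:
        (u,v),ax,an=cv2.fitEllipse(q); print("hole",u,v,ax,(ray(K,T,u,v,pz+1)[:2]-s[:2]).round(2))
E
```

```text
L1 224 pin-pred [-0.3  0.5] [9.4 8.9] 70.5
S1 254 pin-pred [-0.3 -1.1] [9.4 9.7] 70.8
[-13.530018    -0.06412584] (52.45011901855469, 120.88490295410156) 1.1407941579818726 0.4423157207303632 -39.810272471698
hole 179.1710205078125 269.3300476074219 (26.338748931884766, 31.735258102416992) [ -2.03 -47.04]
hole 389.0843200683594 268.8078308105469 (26.500333786010742, 31.36152458190918) [-3.97 47.47]
```

{"fn": "send_rows", "kwargs": {
  "steps": "0 -0.02 0.1 0 0 0 20;0 0 0.1 0 0 0 20;0 0 0.1 0 0 0 20;0 0 0.1 0 0 0 20;0 0 0.05 0 0 0 20;0 0 0 0 0 0 20;0 0 0 0 0 0 20;0 0 0 0 0 0 20"
}}

```text
time: 36.23
position: [619.2, 58.1, 89.5]
tool_rot: [-0.03, 3.141, 0.006]
contact_force: [-0.0, -0.1, -2.6]
opening: 26.7
finger_force: 79.3
```

{"fn": "send_rows", "kwargs": {
  "steps": "0 0 0.03 0 0 0 20;0 0 0.03 0 0 0 20;0 0 0.03 0 0 0 20;0 0 0 0 0 0 20;0 0 0 0 0 0 20;0 0 0 0 0 0 20;0 0 0 0 0 0 20;0 0 0 0 0 0 20"
}}

```text
time: 36.9
position: [619.1, 58.1, 85.8]
tool_rot: [-0.03, 3.141, 0.006]
contact_force: [-0.1, -0.3, -2.7]
opening: 27.1
finger_force: 79.3
```

{"fn": "send_rows", "kwargs": {
  "steps": "0 0 0.03 0 0 0 20;0 0 0.03 0 0 0 20;0 0 0.03 0 0 0 20;0 0 0.02 0 0 0 20;0 0 0 0 0 0 20;0 0 0 0 0 0 20;0 0 0 0 0 0 20;0 0 0 0 0 0 20"
}}

```text
time: 37.57
position: [619.1, 58.1, 81.9]
tool_rot: [-0.03, 3.141, 0.006]
contact_force: [-2.6, 0.3, 3.7]
opening: 27.1
finger_force: 79.9
```

{"fn": "send_rows", "kwargs": {
  "steps": "0 0 0.03 0 0 0 20;0 0 0 0 0 0 20;0 0 0 0 0 0 20;0 0 0 0 0 0 60;0 0 0 0 0 0 60;0 0 0 0 0 0 60;0 0 0 0 0 0 60;0 0 -0.3 0 0 0 60"
}}

```text
time: 38.23
position: [616.9, 58.1, 89.7]
tool_rot: [0.03, -3.137, -0.007]
contact_force: [-0.7, -0.6, -0.7]
opening: 60.0
finger_force: 0.0
```

{"fn": "send_rows", "kwargs": {
  "steps": "0 0 -0.5 0 0 0 60;0.2 0 -0.8 0 0 0 60;0.4 0 -0.8 0 0 0 60;0.5 0 -0.6 0 0 0 60;0.5 0 0 0 0 0 60;0.3 0 0 0 0 0 60;0 0 0 0 0 0 60;0 0 0 0 0 0 60"
}}

```text
time: 38.9
position: [543.1, 56.3, 201.0]
tool_rot: [-0.03, 3.14, 0.006]
contact_force: [1.2, 0.1, 0.0]
opening: 60.5
finger_force: 0.0
```

Run:
```python
from h import *
c=fx(0,0); rects([(62,75),(100,112)],*c,60,70,name="w15")
z=np.load("w15.npz"); P=cloud(z["K"],z["T"],z["d"]); Q=P.reshape(-1,3)
r=np.radians(1.04); G=np.array([[np.cos(r),np.sin(r)],[-np.sin(r),np.cos(r)]]); F=(Q[:,:2]-FO)@G.T
for n,(a,b) in dict(earL=(9,40),earR=(9,-40),near=(-30,0),nearL=(-20,20),nearR=(-20,-20),ref_hl=(-25,-134+45),ref_sq=(-30,134+25)).items():
    m=np.hypot(F[:,0]-a,F[:,1]-b)<4; print(n,m.sum(),np.median(Q[m,2]).round(2))
for n,b in (("pinL",48),("pinR",-48)):
    m=np.hypot(F[:,0],F[:,1]-b)<10; print(n,m.sum(),np.percentile(Q[m,2],[2,50,98]).round(1))
m=(Q[:,2]>6)&(Q[:,2]<14)&(abs(Q[:,0]-425)<95)&(abs(Q[:,1]+118)<95); print("sq seen",m.sum())
```

```text
62 5947 [615.   58.9] 70.9 118.7 1.4 68.2
100 1375 [617.   58.5] 28.6 27.4 0.7 106.2
[543.7  56.2 200.7] -178.91
earL 67 68.31
earR 64 68.28
near 70 68.41
nearL 68 68.18
nearR 69 68.26
ref_hl 72 58.46
ref_sq 67 58.39
pinL 407 [62.6 67.9 70. ]
pinR 412 [61.9 67.9 69.7]
sq seen 6285
```

Run:
```python
from h import *
z=np.load("w15.npz"); P=cloud(z["K"],z["T"],z["d"]); Q=P.reshape(-1,3)
for lo,hi in [(6,14),(46,53)]:
    m=(Q[:,2]>lo)&(Q[:,2]<hi)&(abs(Q[:,0]-425)<95)&(abs(Q[:,1]+118)<80); print(lo,m.sum(),cv2.minAreaRect(Q[m,:2].astype(np.float32)),Q[m].min(0),Q[m].max(0))
print(need(440,-118,240))
```

```text
6 6285 ((421.109375, -122.79210662841797), (82.46186828613281, 79.54688262939453), 74.50550079345703) [ 393.41661271 -171.1411216     6.00277373] [469.77810504 -72.67426235  13.97808233]
46 1727 ((420.9459228515625, -122.1608657836914), (29.501075744628906, 27.93511962890625), 74.19253540039062) [ 404.58465636 -138.74691677   46.00454442] [ 437.60735911 -105.06250102   52.41352028]
(array([ 2.67, -4.31, -0.98]), None)
```

{"fn": "send_rows", "kwargs": {
  "steps": "0.3 -0.4 0 0 0 0 60;0.4 -0.57 0 0 0 0 60;0.4 -0.57 0.2 0 0 0 60;0.4 -0.57 0.3 0 0 0 60;0.4 -0.57 0.4 0 0 0 60;0.4 -0.58 0.4 0 0 0 60;0.4 -0.58 0.4 0 0 0 60;0.43 -0.58 0.4 0 0 0 60"
}}

```text
time: 39.62
position: [421.8, -124.1, 114.8]
tool_rot: [-0.03, 3.14, 0.005]
contact_force: [0.6, 0.4, -0.3]
opening: 60.1
finger_force: 0.0
```

{"fn": "send_rows", "kwargs": {
  "steps": "0 0 0.17 0 0 0.8 60;0 0 0 0 0 0.85 60;0 0 0 0 0 0.85 60;0 0 0 0 0 0.85 60;0 0 0 0 0 0.85 60;0 0 0 0 0 0 60;0 0 0 0 0 0 60;0 0 0 0 0 0 60"
}}

```text
time: 40.28
position: [421.8, -122.8, 108.5]
tool_rot: [-0.427, -3.112, -0.006]
contact_force: [1.5, -0.3, 1.2]
opening: 59.7
finger_force: 0.0
```

Run:
```python
from h import *
rects([(6,14),(46,53)],421,-122,75,75,name="w16")
z=np.load("w16.npz"); K,T=z["K"],z["T"]; P=cloud(K,T,z["d"]); Q=P.reshape(-1,3)
M=(((Q[:,2]>8)&(Q[:,2]<14)).reshape(420,560)*255).astype(np.uint8)
cn,h=cv2.findContours(M,cv2.RETR_CCOMP,cv2.CHAIN_APPROX_NONE)
for k,q in enumerate(cn):
    if h[0][k][3]>=0 and cv2.contourArea(q)>150: u,v=q[:,0].mean(0); print("void",cv2.contourArea(q),ray(K,T,u,v,11)[:2])
print(need(421.6,-122.8,24,164.3))
```

```text
6 10216 [ 421.  -122.6] 80.5 80.9 74.1 11.3
46 2187 [ 420.2 -122.3] 28.1 27.8 74.8 49.2
[ 421.6 -122.7  108.5] 164.35
void 289.0 [ 451.98738241 -104.5136702 ]
void 2931.0 [ 428.79195283 -124.68333051]
void 361.0 [ 388.24629268 -140.11252023]
(array([ 0.  , -0.  ,  2.11]), np.float64(0.01))
```

{"fn": "send_rows", "kwargs": {
  "steps": "0 0 0.4 0 0 0 60;0 0 0.5 0 0 0 60;0 0 0.5 0 0 0 60;0 0 0.4 0 0 0 60;0 0 0.2 0 0 0 60;0 0 0.11 0 0 0 60;0 0 0 0 0 0 20;0 0 0 0 0 0 20"
}}

```text
time: 41.0
position: [421.8, -122.4, 24.7]
tool_rot: [0.429, 3.112, 0.006]
contact_force: [0.3, 0.4, 0.7]
opening: 36.9
finger_force: 0.0
```

{"fn": "send_rows", "kwargs": {
  "steps": "0 0 0 0 0 0 20;0 0 0 0 0 0 20;0 0 0 0 0 0 20;0 0 0 0 0 0 20;0 0 0 0 0 0 20;0 0 -0.2 0 0 0 20;0 0 -0.5 0 0 0 20;0 0 -0.8 0 0 0 20"
}}

```text
time: 41.67
position: [417.4, -120.7, 82.1]
tool_rot: [-0.428, -3.104, -0.01]
contact_force: [-0.1, -0.3, -2.2]
opening: 27.1
finger_force: 79.0
```

{"fn": "send_rows", "kwargs": {
  "steps": "0 0 -0.9 0 0 -0.8 20;0 0 -0.9 0 0 -0.85 20;0 0 -0.4 0 0 -0.85 20;0 0 0 0 0 -0.85 20;0 0 0 0 0 -0.83 20;0 0 0 0 0 0 20;0 0 0 0 0 0 20;0 0 0 0 0 0 20"
}}

```text
time: 42.33
position: [420.5, -122.5, 171.7]
tool_rot: [0.026, -3.14, -0.007]
contact_force: [-0.1, 0.7, -2.0]
opening: 27.0
finger_force: 79.1
```

Run:
```python
from h import *
s=robot.sense(); p=s["position"]; print(s["opening"],s["finger_force"],s["contact_force"])
rects([(p[2]-24+7,p[2]-24+15)],421,-122,75,75,name="w17")
print(need(*fx(0,134),150,-178.96), fx(0,134))
```

```text
26.95887822730526 79.09213185310364 [-0.14385411  0.65474208 -2.03601973]
154.6539650977959 14628 [ 409.  -122.4] 60.6 80.5 1.1 157.7
[ 420.6 -122.5  171.6] -179.05
(array([-5.  ,  7.79,  0.54]), np.float64(-0.02)) [615.36784272 192.37792583]
```

{"fn": "send_rows", "kwargs": {
  "steps": "-0.3 0.4 0 0 0 -0.02 20;-0.42 0.65 0 0 0 0 20;-0.43 0.68 0 0 0 0 20;-0.43 0.68 0 0 0 0 20;-0.43 0.68 0 0 0 0 20;-0.43 0.68 0 0 0 0 20;-0.43 0.68 0 0 0 0 20;-0.43 0.68 0 0 0 0 20"
}}

```text
time: 43.05
position: [549.5, 86.4, 172.4]
tool_rot: [0.029, -3.141, -0.006]
contact_force: [0.7, -0.6, -2.2]
opening: 26.7
finger_force: 79.3
```

{"fn": "send_rows", "kwargs": {
  "steps": "-0.44 0.68 0 0 0 0 20;-0.45 0.68 0 0 0 0 20;-0.44 0.68 0 0 0 0 20;-0.41 0.61 0.2 0 0 0 20;0 0 0.3 0 0 0 20;0 0 0 0 0 0 20;0 0 0 0 0 0 20;0 0 0 0 0 0 20"
}}

```text
time: 43.72
position: [615.9, 191.3, 153.0]
tool_rot: [0.028, -3.14, -0.005]
contact_force: [0.2, -1.0, -1.2]
opening: 26.6
finger_force: 79.6
```

{"fn": "send_rows", "kwargs": {
  "steps": "0 0 0.3 0 0 0 20;0 0 0.3 0 0 0 20;0 0 0.3 0 0 0 20;0 0 0.15 0 0 0 20;0 0 0 0 0 0 20;0 0 0 0 0 0 20;0 0 0 0 0 0 20;0 0 0 0 0 0 20"
}}

```text
time: 44.38
position: [617.6, 192.5, 112.3]
tool_rot: [-0.03, 3.14, 0.007]
contact_force: [-0.4, -0.1, -1.6]
opening: 27.0
finger_force: 79.6
```

Run:
```python
from h import *
s=robot.sense(); print(s["opening"],s["finger_force"],s["contact_force"],s["position"],yaw())
print(need(616.9,192,81.5,-178.96))
K,T=cam("wrist"); im,d=robot.grab_frame("wrist"); np.savez("w18.npz",im=im,d=d,K=K,T=T); P=cloud(K,T,d); Q=P.reshape(-1,3); s=s["position"]
m=(Q[:,2]>100)&(Q[:,2]<112)&(abs(Q[:,1]-58)<30)&(abs(Q[:,0]-617)<30); print("eared boss",m.sum(),cv2.minAreaRect(Q[m,:2].astype(np.float32)) if m.sum()>5 else 0)
pz=s[2]-14.3; m=(abs(Q[:,2]-pz-1)<3)&(abs(Q[:,0]-s[0])<60)&(abs(Q[:,1]-s[1])<60); print(cv2.minAreaRect(Q[m,:2].astype(np.float32)),Q[m].min(0)[:2]-s[:2],Q[m].max(0)[:2]-s[:2])
```

```text
26.979922091162663 79.5917809009552 [-0.43286181 -0.10908307 -1.63946122] [617.57177129 192.54268794 112.26806277] -178.90757539152565
(array([ 0.02, -0.01,  0.77]), np.float64(0.01))
eared boss 818 ((616.78125, 71.03541564941406), (5.783761978149414, 28.357540130615234), 84.06536865234375)
((606.2587890625, 192.4669952392578), (60.78419494628906, 80.65702819824219), 1.0403281450271606) [-42.27530746 -40.67338563] [19.0978436  40.70572418]
```

{"fn": "send_rows", "kwargs": {
  "steps": "0.02 -0.01 0.1 0 0 0 20;0 0 0.12 0 0 0 20;0 0 0.12 0 0 0 20;0 0 0.12 0 0 0 20;0 0 0.1 0 0 0 20;0 0 0 0 0 0 20;0 0 0 0 0 0 20;0 0 0 0 0 0 20"
}}

```text
time: 45.1
position: [616.1, 192.0, 89.1]
tool_rot: [-0.03, 3.141, 0.006]
contact_force: [-0.4, 0.4, -2.4]
opening: 27.0
finger_force: 79.6
```

{"fn": "send_rows", "kwargs": {
  "steps": "0 0 0.03 0 0 0 20;0 0 0.03 0 0 0 20;0 0 0.03 0 0 0 20;0 0 0 0 0 0 20;0 0 0 0 0 0 20;0 0 0 0 0 0 20;0 0 0 0 0 0 20;0 0 0 0 0 0 20"
}}

```text
time: 45.77
position: [616.2, 192.1, 85.6]
tool_rot: [-0.03, 3.141, 0.006]
contact_force: [0.0, -0.2, -3.0]
opening: 26.8
finger_force: 79.6
```

{"fn": "send_rows", "kwargs": {
  "steps": "0 0 0.03 0 0 0 20;0 0 0.03 0 0 0 20;0 0 0.03 0 0 0 20;0 0 0.02 0 0 0 20;0 0 0 0 0 0 20;0 0 0 0 0 0 20;0 0 0 0 0 0 20;0 0 0 0 0 0 20"
}}

```text
time: 46.43
position: [616.2, 192.2, 82.4]
tool_rot: [-0.03, 3.141, 0.006]
contact_force: [-3.4, 0.0, 6.0]
opening: 26.8
finger_force: 80.4
```

{"fn": "send_rows", "kwargs": {
  "steps": "0 0 0.03 0 0 0 20;0 0 0 0 0 0 20;0 0 0 0 0 0 20;0 0 0 0 0 0 60;0 0 0 0 0 0 60;0 0 0 0 0 0 60;0 0 0 0 0 0 60;0 0 -0.3 0 0 0 60"
}}

```text
time: 47.1
position: [613.9, 191.6, 89.3]
tool_rot: [0.03, -3.136, -0.005]
contact_force: [-0.8, -0.7, -0.7]
opening: 59.7
finger_force: 0.0
```

{"fn": "send_rows", "kwargs": {
  "steps": "0 0 -0.5 0 0 0 60;0.2 0 -0.8 0 0 0 60;0.4 -0.2 -0.8 0 0 0 60;0.5 -0.3 -0.6 0 0 0 60;0.5 -0.3 0 0 0 0 60;0.3 0 0 0 0 0 60;0 0 0 0 0 0 60;0 0 0 0 0 0 60"
}}

```text
time: 47.77
position: [540.2, 158.4, 199.4]
tool_rot: [-0.03, 3.141, 0.007]
contact_force: [0.6, 0.1, -0.4]
opening: 60.0
finger_force: 0.0
```

Run:
```python
from h import *
c=fx(0,134); rects([(62,75),(100,112)],*c,60,60,name="w19")
z=np.load("w19.npz"); P=cloud(z["K"],z["T"],z["d"]); Q=P.reshape(-1,3)
r=np.radians(1.04); G=np.array([[np.cos(r),np.sin(r)],[-np.sin(r),np.cos(r)]]); F=(Q[:,:2]-FO)@G.T
for n,(a,b) in dict(sq1=(-30,134-5),sq2=(-30,134+30),sq3=(30,134-30),sq4=(-10,134-30),sq5=(0,134+30),ear=(-30,0),earL=(9,40),ref_hl=(-25,-134+45)).items():
    m=np.hypot(F[:,0]-a,F[:,1]-b)<4; print(n,m.sum(),np.median(Q[m,2]).round(2))
m=(Q[:,2]>6)&(Q[:,2]<14)&(Q[:,0]<500)&(abs(Q[:,1]-60)<330)
M=m.reshape(420,560).astype(np.uint8); n,l,st,ce=cv2.connectedComponentsWithStats(M)
for i in range(1,n):
    if st[i,4]>150: print("bench thing",st[i,4],Q[(l==i).ravel()].mean(0).round(0))
print(need(*fx(-29,-283),150,-178.96),fx(-29,-283))
```

```text
62 5658 [614.7 192.7] 81.4 79.6 0.8 68.3
100 1434 [614.5 192.5] 29.1 28.1 1.1 106.1
[540.8 158.5 199.2] -178.89
sq1 72 68.38
sq2 75 68.34
sq3 64 68.34
sq4 68 68.23
sq5 5 68.19
ear 72 68.43
earL 0 nan
ref_hl 66 58.26
bench thing 206 [407.  25.  10.]
bench thing 6176 [441. 287.   9.]
(array([-1.14, -9.61,  1.23]), np.float64(0.02)) [ 593.94134823 -225.07974308]
  return _methods._mean(a, axis=axis, dtype=dtype,
  ret = ret.dtype.type(ret / rcount)
```

Run:
```python
from h import *
for n in("top","scene"):
    K,T=cam(n); im,d=robot.grab_frame(n); P=cloud(K,T,d)
    for k in ["cover_long","cover_square","cover_eared"]:
        for x in robot.masks_of(n,k)[:4]:
            q=P[x["mask"]]; print(n,k,round(x["confidence"],2),x["mask"].sum(),np.median(q,0).round(0),np.ptp(q,axis=0).round(0))
    # all raised metallic plates on bench: z 6..14
    m=((P[...,2]>5)&(P[...,2]<14)&(np.hypot(P[...,0],P[...,1])<950)).astype(np.uint8)
    c,l,st,ce=cv2.connectedComponentsWithStats(m)
    for i in range(1,c):
        if st[i,4]>200: q=P[l==i]; print("  plate",st[i,4],q.mean(0).round(0),np.ptp(q,axis=0)[:2].round(0),im[l==i].mean(0).round(0))
```

```text
top cover_long 0.66 3896 [556. -51.  14.] [ 437.  412. 1564.]
top cover_square 0.68 725 [ 207. -390.   11.] [ 107.  437. 1561.]
top cover_eared 0.77 651 [612.  57.  68.] [ 424.  127. 1550.]
top cover_eared 0.7 646 [265. 456.  11.] [ 116.  506. 1563.]
top cover_eared 0.44 162 [390.   8.  16.] [49. 48. 20.]
top cover_eared 0.43 68 [602.  73.  39.] [ 43. 106.  61.]
  plate 236 [883. 201.   8.] [115.  67.] [ 26.  71. 136.]
  plate 438 [ 651. -188.   10.] [ 66. 141.] [87. 88. 83.]
  plate 466 [641.  54.  11.] [ 96. 210.] [82. 83. 78.]
  plate 928 [541. -67.  10.] [ 60. 384.] [54. 55. 53.]
  plate 358 [ 435. -255.    9.] [84. 74.] [203. 207. 211.]
  plate 1995 [215. 725.   8.] [231. 126.] [ 38.  91. 167.]
  plate 431 [263. 458.  10.] [124.  78.] [198. 140. 159.]
  plate 486 [ 206. -392.   10.] [107. 111.] [ 46.  93. 182.]
  plate 735 [ 74. -20.  11.] [ 86. 184.] [115. 104.  88.]
scene cover_long 0.69 1541 [624. -84.  55.] [ 268.  707. 1105.]
scene cover_square 0.88 694 [622. 179.  69.] [ 260.  990. 1114.]
scene cover_square 0.65 1263 [560. -42.  81.] [ 318. 1016. 1118.]
scene cover_square 
[... 295 characters left out ...]
58.]
  plate 247 [270. 452.  10.] [125.  76.] [221. 154. 178.]
  plate 1413 [ 29. -28.  11.] [221. 219.] [148. 141. 124.]
  plate 252 [441. 278.   9.] [87. 77.] [231. 230. 226.]
  plate 1998 [643. -99.  11.] [151. 534.] [120. 124. 119.]
  plate 291 [850. 287.   8.] [116.  56.] [ 59. 116. 194.]
  plate 537 [568. -35.  12.] [ 46. 301.] [94. 97. 94.]
  plate 452 [863. 201.   8.] [130.  60.] [ 60. 117. 195.]
  plate 375 [ 292. -219.    8.] [ 92. 172.] [213. 203. 196.]
  plate 202 [821. 114.   8.] [56. 57.] [ 64. 121. 199.]
  plate 233 [902. 115.   8.] [69. 59.] [ 63. 119. 195.]
  plate 664 [ 215. -399.   10.] [112. 108.] [ 68. 119. 218.]
  plate 551 [ 443. -263.    8.] [77. 72.] [238. 239. 237.]
```

{"fn": "send_rows", "kwargs": {
  "steps": "-0.06 -0.5 0 0 0 0.02 60;-0.09 -0.75 0 0 0 0 60;-0.09 -0.77 0 0 0 0 60;-0.09 -0.77 0 0 0 0 60;-0.09 -0.77 0 0 0 0 60;-0.09 -0.77 0 0 0 0 60;-0.09 -0.77 0 0 0 0 60;-0.09 -0.77 0 0 0 0 60"
}}

```text
time: 48.88
position: [572.6, -77.6, 198.8]
tool_rot: [-0.028, 3.141, 0.006]
contact_force: [-0.7, 0.1, 0.4]
opening: 60.2
finger_force: 0.0
```

{"fn": "send_rows", "kwargs": {
  "steps": "-0.09 -0.77 0 0 0 0 60;-0.09 -0.77 0 0 0 0 60;-0.09 -0.77 0 0 0 0 60;-0.09 -0.77 0 0 0 0 60;-0.09 -0.66 0.3 0 0 0 60;0 0 0.6 0 0 0 60;0 0 0.6 0 0 0 60;0 0 0.3 0 0 0 60"
}}

```text
time: 49.55
position: [591.6, -225.1, 123.1]
tool_rot: [0.026, -3.138, -0.01]
contact_force: [-0.1, 0.6, 0.4]
opening: 60.1
finger_force: 0.0
```

Run:
```python
from h import *
rects([(86,95)],594,-225,45,45)
print(need(593.9,-225.3,66,-178.96))
```

```text
86 2897 [ 593.4 -225.5] 28.2 28.0 1.4 91.2
[ 590.3 -224.   121.2] -179.02
(array([-0.09, -0.03,  1.38]), np.float64(-0.02))
```

{"fn": "send_rows", "kwargs": {
  "steps": "0 0 0 0 0 0 60;0 0 0 0 0 0 60;0 0 0.3 0 0 0 60;0 0 0.3 0 0 0 60;0 0 0 0 0 0 60;0 0 0 0 0 0 60;0 0 0 0 0 0 60;0 0 0 0 0 0 60"
}}

```text
time: 50.27
position: [593.5, -225.1, 102.7]
tool_rot: [-0.028, 3.14, 0.006]
contact_force: [0.2, -0.1, 0.0]
opening: 59.9
finger_force: 0.0
```

Run:
```python
from h import *
print(robot.sense()["position"],need(593.9,-225.3,66,-178.96))
```

```text
[ 593.48497999 -225.05916084  102.67021749] (array([-0.01, -0.01,  0.92]), np.float64(-0.01))
```

Grip the stud, then pull out along fixture −y.

{"fn": "send_rows", "kwargs": {
  "steps": "-0.01 -0.01 0.4 0 0 0 60;0 0 0.3 0 0 0 60;0 0 0.22 0 0 0 60;0 0 0 0 0 0 20;0 0 0 0 0 0 20;0 0 0 0 0 0 20;0 0 0 0 0 0 20;0 0 0 0 0 0 20",
  "grip_force": 90
}}

```text
time: 50.93
position: [593.5, -225.4, 65.8]
tool_rot: [-0.028, 3.141, 0.006]
contact_force: [-0.8, 0.6, -1.3]
opening: 26.9
finger_force: 88.6
```

{"fn": "send_rows", "kwargs": {
  "steps": "0 0 0 0 0 0 20;0 0 0 0 0 0 20;0 0 -0.01 0 0 0 20;0 -0.1 0 0 0 0 20;0 -0.15 0 0 0 0 20;0 -0.15 0 0 0 0 20;0 -0.15 0 0 0 0 20;0 -0.15 0 0 0 0 20"
}}

```text
time: 51.6
position: [594.0, -254.2, 65.6]
tool_rot: [0.028, -3.141, -0.005]
contact_force: [-1.5, 1.8, 0.0]
opening: 27.0
finger_force: 89.0
```

{"fn": "send_rows", "kwargs": {
  "steps": "0 -0.2 0 0 0 0 20;0 -0.2 0 0 0 0 20;0 -0.2 0 0 0 0 20;0 -0.2 0 0 0 0 20;0 -0.3 0 0 0 0 20;0 -0.3 0 0 0 0 20;0 -0.4 0 0 0 0 20;0 -0.4 0 0 0 0 20"
}}

```text
time: 52.27
position: [596.2, -343.5, 65.6]
tool_rot: [-0.027, 3.14, 0.004]
contact_force: [0.1, 0.1, -0.7]
opening: 26.4
finger_force: 88.9
```

{"fn": "send_rows", "kwargs": {
  "steps": "0 -0.4 0 0 0 0 20;0 -0.2 0 0 0 0 20;0 0 0 0 0 0 20;0 0 0.15 0 0 0 20;0 0 0.1 0 0 0 20;0 0 0 0 0 0 20;0 0 0 0 0 0 20;0 0 0 0 0 0 20"
}}

```text
time: 52.93
position: [595.9, -364.2, 55.0]
tool_rot: [0.029, -3.141, -0.007]
contact_force: [1.6, -0.7, -0.5]
opening: 26.6
finger_force: 89.0
```

Run:
```python
from h import *
s=robot.sense(); print(s["position"],yaw(),s["opening"],s["finger_force"],s["contact_force"])
```

```text
[ 595.87827711 -364.15740125   54.97736711] -178.93498663038477 26.618355221341233 89.00235414505005 [ 1.64932255 -0.67437704 -0.46741322]
```

{"fn": "send_rows", "kwargs": {
  "steps": "0 0 0.03 0 0 0 20;0 0 0 0 0 0 20;0 0 0 0 0 0 55;0 0 0 0 0 0 55;0 0 0 0 0 0 55;0 0 -0.2 0 0 0 55;0 0 -0.5 0 0 0 55;0 0 -0.8 0 0 0 55"
}}

```text
time: 53.6
position: [593.6, -363.7, 111.4]
tool_rot: [0.028, -3.136, -0.013]
contact_force: [0.8, -0.0, 0.4]
opening: 55.1
finger_force: 0.0
```

{"fn": "send_rows", "kwargs": {
  "steps": "0 0 -0.8 0 0 0 60;0 0 -0.8 0 0 0 60;0.2 0.4 -0.6 0 0 0 60;0.4 0.8 0 0 0 0 60;0.4 0.8 0 0 0 0 60;0.3 0.6 0 0 0 0 60;0 0 0 0 0 0 60;0 0 0 0 0 0 60"
}}

```text
time: 54.27
position: [541.8, -261.6, 203.6]
tool_rot: [-0.03, 3.14, 0.005]
contact_force: [0.6, -0.6, -0.1]
opening: 60.0
finger_force: 0.0
```

Run:
```python
from h import *
rects([(36,44),(74,82)],596,-350,50,110,name="w20")
z=np.load("w20.npz"); P=cloud(z["K"],z["T"],z["d"]); Q=P.reshape(-1,3)
r=np.radians(1.04); G=np.array([[np.cos(r),np.sin(r)],[-np.sin(r),np.cos(r)]]); F=(Q[:,:2]-FO)@G.T
m=(Q[:,2]>79)&(Q[:,2]<85)&(F[:,1]>-300)&(F[:,1]<-120)&(F[:,0]<0); print("bar x",F[m,0].min(),F[m,0].max(),m.sum())
```

```text
36 2918 [ 604.6 -374.7] 58.1 172.0 13.2 41.2
74 1249 [ 595.8 -364.1] 28.4 28.5 1.3 79.1
[ 542.6 -262.8  203.5] -178.96
bar x -53.11033041661966 -29.924878559928974 6020
```

{"fn": "send_rows", "kwargs": {
  "steps": "0.1 0.5 -0.3 0 0 0 60;0.1 0.8 -0.5 0 0 0 60;0.1 0.8 -0.5 0 0 0 60;0 0.8 -0.5 0 0 0 60;0 0.8 -0.5 0 0 0 60;0 0.8 -0.5 0 0 0 60;0 0.8 -0.4 0 0 0 60;0 0.6 0 0 0 0 60"
}}

```text
time: 54.98
position: [529.0, -26.6, 336.5]
tool_rot: [-0.027, 3.132, 0.004]
contact_force: [0.6, 0.1, 0.3]
opening: 59.9
finger_force: 0.0
```

{"fn": "send_rows", "kwargs": {
  "steps": "0 0.6 0 0 0 0 60;0 0.6 0 0 0 0 60;0 0.3 0 0 0 0 60;0 0 0 0 0 0 60;0 0 0 0 0 0 60;0 0 0 0 0 0 60;0 0 0 0 0 0 60;0 0 0 0 0 0 60"
}}

```text
time: 55.65
position: [525.1, 31.4, 331.6]
tool_rot: [-0.025, 3.141, 0.006]
contact_force: [-0.0, -0.8, -0.7]
opening: 60.0
finger_force: 0.0
```

Run:
```python
from h import *
K,T=cam("wrist"); im,d=robot.grab_frame("wrist"); P=cloud(K,T,d); Q=P.reshape(-1,3); print(robot.sense()["position"])
r=np.radians(1.04); G=np.array([[np.cos(r),np.sin(r)],[-np.sin(r),np.cos(r)]]); F=(Q[:,:2]-FO)@G.T
for n,(a,b) in dict(sqA=(-24,160),sqB=(28,110),ear=(-24,5),ear2=(25,10),ear3=(9,48),hl=(-22,-95)).items():
    m=np.hypot(F[:,0]-a,F[:,1]-b)<5; print(n,m.sum(),np.median(Q[m,2]).round(2) if m.any() else None)
m=(Q[:,2]>79)&(Q[:,2]<86)&(F[:,0]<-20)&(F[:,1]<150); print("bar",F[m,0].min(),F[m,0].max())
for n,(a,b) in dict(capL=(439,-259),capE=(441,290)).items():
    for lo,hi in [(6,13),(44,53)]:
        m=(Q[:,2]>lo)&(Q[:,2]<hi)&(abs(Q[:,0]-a)<60)&(abs(Q[:,1]-b)<60)
        if m.sum()>10: print(n,lo,cv2.minAreaRect(Q[m,:2].astype(np.float32)))
```

```text
[525.04292316  31.56669582 331.55012632]
sqA 38 68.45
sqB 48 68.4
ear 34 68.51
ear2 0 None
ear3 59 68.23
hl 23 58.25
bar -52.73533145421427 -29.55617132851446
capL 6 ((438.9611511230469, -257.75384521484375), (76.03401184082031, 70.7796401977539), 1.4056649208068848)
capL 44 ((439.198974609375, -257.896484375), (26.601850509643555, 27.432497024536133), 37.65095901489258)
capE 6 ((441.3630065917969, 291.1404724121094), (75.14704895019531, 70.85661315917969), 0.9550461769104004)
capE 44 ((442.1418151855469, 291.2569274902344), (26.43345069885254, 27.37034797668457), 0.0450582280755043)
```

All checks hold: covers flush, bar shut, caps and wedge on the bench.

```bash
python3 -c "
from plant import robot
print(robot.finish_job())"
```

```text
the job is handed in; nothing more can be done
None
```

The job is handed in: the eared and square covers (the only two on the bench) are seated flush and released, the bar has sprung shut over them, and both caps (knob up) and the wedge (stud up) lie on the bench clear of the fixture; the run took about 56 s.

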